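Roll a specimen vial home in the vial reader

ROBOT

A 6-joint arm with a two-finger parallel gripper is mounted at the origin on the work surface. World frame = base frame: x ahead of the robot, y to its left, z up, the work surface at z = 0. Lengths are in m, angles in rad, forces in N, time in s.
With the tool pointing down it reaches from about 0.275 to 0.975 m from the base axis. Payload 8.4 kg.
Tool frame: the origin (TCP) lies between the finger pads; the fingertips stand 14 mm ahead of it and the grasp point (between the pads) lies 5 mm behind it; z points along the fingers, y is the direction in which the jaws open and shut (so a half turn about z gives the same grasp; the last joint's range is limited). The gripper opens to 92 mm and grips with 3 to 60 N. Pads are 20 mm wide; open, the fingers measure 128 mm over their backs; the gripper's body (75 mm by 189 mm) begins 69 mm behind the grasp point.
Start: joints at [-1.321, 0.353, 1.633, -0, 1.155, -0.002], TCP at [0.156, -0.605, 0.229] pointing down, gripper open.
Joint ranges: [-2.63, 2.63], [-0.92, 2.1], [0.06, 2.66], [-1.3, 4.44], [0, 2.69], [-3.02, 3.02]. Speed limits (rad/s): [2.22, 2.22, 2.79, 3.14, 3.14, 3.14].

INTERFACE

Orientations are given as [roll, pitch, yaw] about the fixed x, y, z axes, in that order (R = Rz(yaw) Ry(pitch) Rx(roll)).
In Python, from cell import env gives the robot as it stands.
- The arm moves only by the tool play_rows, never from a script. Its argument "steps" is a list of rows, each a list of 2 entries, a list of its own where there are three numbers: the shift along the tool's x, y, z in m, then the turn about the tool's z in degrees. In form: [[[x, y, z], yaw], ...]. A call has 1 to 8 rows; each row is the pose to reach, as a shift and turn from the pose commanded when the call began, along the tool's axes at that moment; what a row does not reach only later rows make up. A row lasts 1/10 s, in which the tool goes at most 50 mm and 8.59 degrees, less where a joint would pass 70% of its speed; a pose out of reach is approached as far as the arm can. A call with a gripper value outside its range is refused whole. "fingers" is the opening, from 0 (shut) to 1 (fully open), set as the call begins (left out, the last holds). The fingers move at their own pace and stop on an object; the grip force is fixed at half the most. Time passes only in rows, so rows that repeat a pose let the fingers close. It gives the time, the measured TCP pose, the force and the opening at its end, in the units of the state.
- env.sense(): the state, without advancing time (a new reading comes with each control period).
- env.snapshot(name): name is "side" or "top" or "wrist"; returns a dict with "frame" (384x512x3 uint8, blue, green, red), "range_z" (384x512 float32, m along the optical axis (not along the pixel's ray), 0 where there is no reading), "fx", "fy", "cx", "cy" (pixels), "cam_to_world" (4x4, takes a point from camera to world coordinates); the wrist camera has in their place "T_tool_cam" (4x4, takes a point from camera to tool coordinates, whose origin is the TCP and whose axes are the flange's). Camera axes: x right, y down, z forward; pixel columns grow to the right and rows downward; lengths in m; the calibration is good to about 2 mm. A picture is of the moment at which its call begins: read the wrist's pose just before it.
- env.job_done(): hands the job in, once; it reports no verdict.
The state is a dict: "clock": time; "joints": joint angles; "qd": joint speeds; "joint_torque": joint torques, N m; "eef_pos": TCP position; "eef_rot": TCP orientation; "ft_force": force on the tool from outside, world axes, zero at the start; "wrist_torque": the same for the moment, N m; "grip_width": finger opening in m.
Only numpy, scipy, OpenCV 4.12 (cv2) and the standard library are available. Lean on these libraries where they do the work, as an engineer would, in place of code of your own. Each camera call takes 0.05 s, during which the arm holds its last target. There are 200 camera calls.

TASK

Take the amber vial out of the rest, lay it crosswise on the open end of the vial reader's track and let go; then, pushing on its side with your closed fingertips, roll it along the track and in under the sprung hold-down until it is fully home against the stop. Feel it home with a light steady push, 8 to 10 N at the fingertips, for a second - it is glass, and more than 10 N on the stop itself would crack it - then back off and leave it lying square against the stop. Leave the green vial, the oil bottle and the slide box where they are.

Things in the scene. Friction and masses are not known exactly. Their poses are not given: they have to be found in the camera images.
- vial_c (a point): Middle of the amber (orange-brown) glass vial (white cap, paper label): cylinder 28 mm in diameter, 95 mm long, 55 to 100 g. On its axis, half-way; x is the axis, to the cap; y, z turn as it rolls. Full-diameter glass from 47 mm before the point to 32 mm after it; the cap is 24 mm across. Starts lying level in either place of the rest, axis 22 mm above the bench.
- vial_green_c (a point): Middle of the green vial (black cap), of the same shape, lying in the rest's other place, parallel to the amber one and 80 mm from it. Leave it there.
- rest: White vial rest, fixed: plate 100 (x) by 165 (y) by 8 mm. Origin: centre of its underside. Vials lie on the plate along x, at y = -40 and y = +40 mm, between blue pegs 8 mm tall that stand 13 to 19 mm to either side of the vial's axis, at x = -37 to -27 and 23 to 33 mm; between x = -27 and 23 mm the vial's sides are free.
- reader: Cream vial reader, fixed, 136 (x) by 262 (y) by 96 mm tall (102 at the lens cap). Origin: centre of its underside; vials roll along its +y. Level dark track floor 30 mm above the bench, from y = -125 mm to the stop, with a 6 mm lip at the open -y end. Floor open to both sides up to y = -40, then guides 10 mm high, flared, narrow to 102 mm at y = 0. Housing from y = 95 on.
- lay (a point): Where the middle of the vial is when it lies well on the open end of the track: 44 mm above the bench, x = 0, y = -75 mm in the reader's frame, axes as the reader's. The vial lies along x, cap to either side. The mat stops a slowly rolling vial within a few mm; rolling it takes under 1 N.
- window (a point): Middle of the lit window (white index lines beside it), y = 66 mm in the reader's frame, 44 mm above the bench, at the height of a vial's axis; axes as the reader's. The vial comes home here or up to 4 mm either way: the aluminium stop bar across the track (100 mm wide, 22 mm tall, rigid) has a thumbscrew and is set anew each time, to a position that is not measured.
- head (a point): Middle of the lower front edge of the black lens head: y = 66 mm in the reader's frame, 36 mm over the floor; the head is 44 mm wide, 30 mm tall. The stop bar carries a sprung hold-down, a steel leaf 36 mm wide, 26.5 mm over the floor. It bears on the vial over the last 9 mm before home and may hold it, by friction, short of home. Pushing under it takes 3 to 6 N; the rest of a push goes to the stop.
- oil_bottle: Small amber immersion-oil bottle, yellow band, black cap, 32 mm in diameter, 74 mm tall, standing loose on the bench near the robot. Origin: centre of its underside.
- slide_box: Blue slide box, 92 x 97 x 34 mm, lying loose on the bench on the far side. Origin: centre of its underside.
Mind the look-alikes: they are no part of the job. What is shaped like the part that bears vial_c but purple or red is not meant.

How it is judged:
By the outcome, as a careful person would: the job done as asked, in the order asked, and still so for the second after the job is handed in, with the robot touching nothing.
It also fails if it takes over 72 s, if anything falls off the work surface, if the arm or the gripper's body presses on something with over 40 N, if the wrist force passes 120 N, or if a joint passes its speed limit or range.

## Working session

There is one attempt and no reset: what is moved stays moved. The work goes in short steps, Python scripts to look and compute and a tool call to move; the robot and the scene stay as the last step left them, time stands still between calls to the robot, and variables do not carry over. Pictures are saved under pics/ and viewed, about 8 in all and at most 12, crops included, and the job is handed in when it is done.

Besides the shell and the picture viewer there is one more tool, called after "Call:" in YAML: its name, and indented under it one key for each argument. play_rows: Moves the arm, as the interface text tells. Its arguments: {"type":"object","properties":{"steps":{"type":"array","items":{"type":"array"}},"fingers":{"type":"number"}},"required":["steps"]}

```bash
mkdir -p pics; ls; cat > h.py <<'E'
import numpy as np, cv2, pickle
from cell import env
from scipy.spatial.transform import Rotation as R
def snap(n):
    s=env.sense(); d=env.snapshot(n)
    if n=="wrist":
        T=np.eye(4);T[:3,:3]=R.from_euler('xyz',s['eef_rot']).as_matrix();T[:3,3]=s['eef_pos']
        d['cam_to_world']=T@np.array(d['T_tool_cam'])
    return d
def ray(d,uv,z):
    uv=np.atleast_2d(uv).astype(float);T=np.array(d['cam_to_world'])
    r=np.c_[(uv[:,0]-d['cx'])/d['fx'],(uv[:,1]-d['cy'])/d['fy'],np.ones(len(uv))]@T[:3,:3].T
    return T[:3,3]+r*((z-T[2,3])/r[:,2])[:,None]
def pts(d):
    v,u=np.indices(d['range_z'].shape);z=d['range_z']
    p=np.stack([(u-d['cx'])/d['fx']*z,(v-d['cy'])/d['fy']*z,z],-1);T=np.array(d['cam_to_world'])
    return p@T[:3,:3].T+T[:3,3]
def proj(d,P):
    T=np.linalg.inv(np.array(d['cam_to_world']));p=np.atleast_2d(P)@T[:3,:3].T+T[:3,3]
    return np.c_[p[:,0]/p[:,2]*d['fx']+d['cx'],p[:,1]/p[:,2]*d['fy']+d['cy']]
E
python3 - <<'E'
from h import *
s=env.sense();print({k:np.round(v,3).tolist() for k,v in s.items()})
t=snap("top");w=snap("side")
pickle.dump((t,w),open('s0.pkl','wb'))
print(np.round(t['cam_to_world'],3),np.round(w['cam_to_world'],3),t['fx'])
cv2.imwrite('pics/top.png',cv2.resize(t['frame'],(800,600)));cv2.imwrite('pics/side.png',cv2.resize(w['frame'],(800,600)))
E
```

```text
pics
{'clock': 0.0, 'joints': [-1.321, 0.354, 1.634, -0.0, 1.155, -0.002], 'qd': [-0.001, -0.001, -0.001, -0.001, -0.0, -0.001], 'joint_torque': [-0.003, -59.385, -33.422, 0.07, 0.023, -0.0], 'eef_pos': [0.156, -0.605, 0.228], 'eef_rot': [-3.14, 0.0, 0.252], 'ft_force': [-0.147, 0.574, 0.465], 'wrist_torque': [-0.01, 0.03, 0.017], 'grip_width': 0.092}
[[-0.025 -0.989  0.146  0.41 ]
 [-1.     0.024 -0.013 -0.06 ]
 [ 0.009 -0.147 -0.989  0.963]
 [ 0.     0.     0.     1.   ]] [[ 0.925 -0.282  0.252  0.296]
 [-0.378 -0.661  0.647 -0.656]
 [-0.016 -0.695 -0.719  0.746]
 [ 0.     0.     0.     1.   ]] 457.82844919274214
```

View pics/top.png

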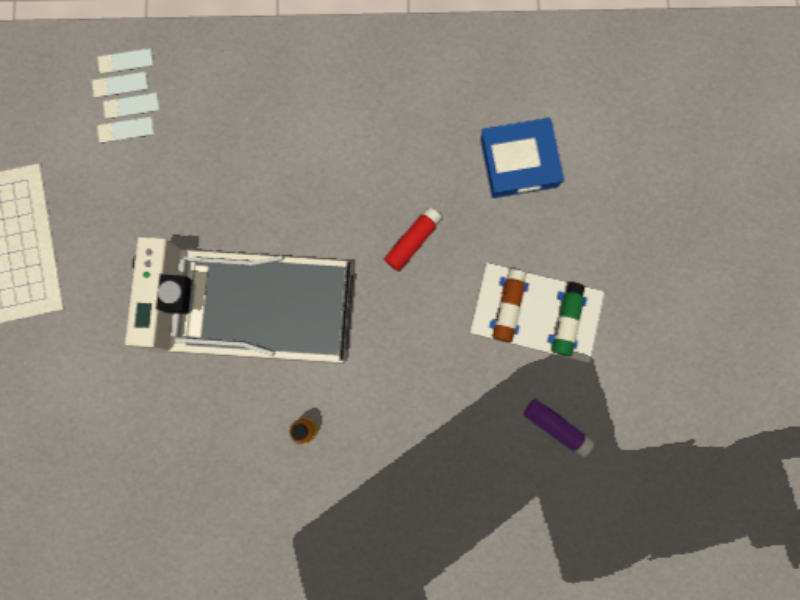

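View pics/side.png

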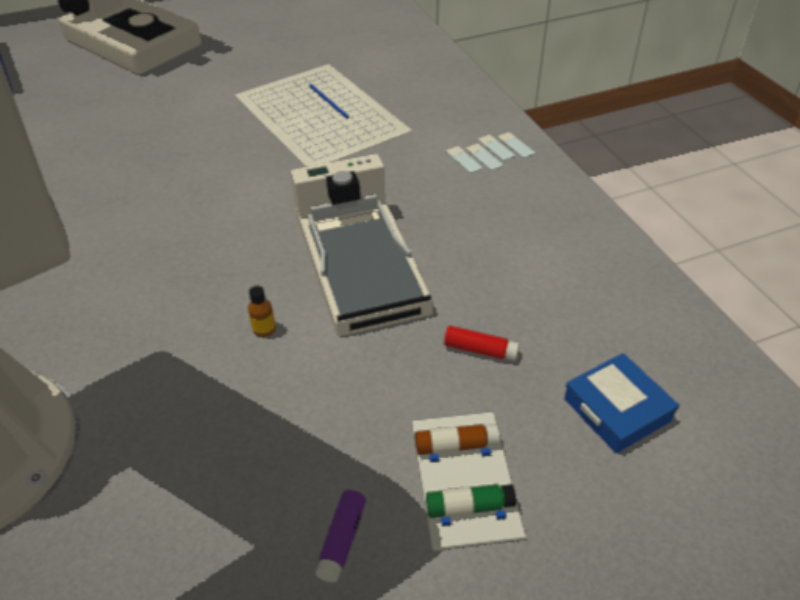

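The top view shows the amber vial at about (510,305) in the rest's left place with its cap up the picture (world +x). The green vial is at (570,318), the reader spans about (130–355, 240–360) with its open end to the right, and the oil bottle is at (302,430). In the side view the amber vial is at (455,438) and the reader at (365,250), and the two agree.

```bash
python3 - <<'E'
from h import *
t,w=pickle.load(open('s0.pkl','rb'))
def lab(d):
    return cv2.cvtColor(d['frame'],cv2.COLOR_BGR2HSV).astype(int)
for n,d in (('top',t),('side',w)):
    P=pts(d);H=lab(d);h,s,v=H[...,0],H[...,1],H[...,2]
    X,Y,Z=P[...,0],P[...,1],P[...,2]
    print(n,'bench z',np.median(Z[(X>.3)&(X<.6)&(abs(Y)<.4)]))
    # rest plate + vials
    near=(X>.3)&(X<.55)&(Y>-.36)&(Y<-.13)
    plate=near&(s<50)&(v>180)&(Z<.02)
    amb=near&(h<15)&(s>150); gr=near&(h>45)&(h<80)&(s>120)
    for nm,m in(('amb',amb),('gr',gr)):
        q=P[m&(Z>.02)];c,_,_=None,0,0
        uv=np.argwhere(m)[:,::-1]
        g=q[:,:2];c=g.mean(0);ev=np.linalg.svd(g-c)[2][0]*np.sign(np.linalg.svd(g-c)[2][0][0])
        pr=(g-c)@ev
        print(nm,len(q),c.round(4),'yaw',np.degrees(np.arctan2(ev[1],ev[0])).round(2),'ends',pr.min().round(4),pr.max().round(4),'zmax',np.percentile(q[:,2],98).round(4),'bbox',uv.min(0),uv.max(0))
    rb=(Z>.005)&near&((s<60)&(v>150)|(h>100)&(s>120)|amb|gr)
    r=cv2.minAreaRect(P[rb][:,:2].astype(np.float32)*1000);print('rest',r,rb.sum())
    rd=(X>.3)&(X<.56)&(Y>-.06)&(Y<.28)&(Z>.015)
    q=P[rd]
    lo=q[(q[:,2]<.045)]
    r=cv2.minAreaRect(q[:,:2].astype(np.float32)*1000);print('reader all',r)
    # dark floor
    fl=rd&(abs(Z-.03)<.006)&(v<130)
    n_,L,st,_c=cv2.connectedComponentsWithStats(fl.astype(np.uint8));k=1+np.argmax(st[1:,4]);m=(L==k)
    r=cv2.minAreaRect(P[m][:,:2].astype(np.float32)*1000);print('floor',r,np.median(Z[m]),cv2.boxPoints(r).round(0).tolist(),st[k])
    am=(X>.2)&(X<.45)&(Y>-.05)&(Y<.15)&(Z>.012)&~rd
    print('bottle',P[am].mean(0).round(3),P[am].max(0).round(3))
E
```

```text
top bench z 0.00027237744494323923
amb 188 [ 0.5162 -0.2116] yaw -16.63 ends -0.0282 0.0363 zmax 0.038 bbox [316 187] [333 218]
gr 295 [ 0.513  -0.2925] yaw -15.58 ends -0.0453 0.0373 zmax 0.0382 bbox [354 187] [372 226]
rest ((464.8432312011719, -242.17422485351562), (168.11416625976562, 210.4592742919922), 77.33143615722656) 2887
reader all ((469.195068359375, 132.18833923339844), (265.072509765625, 199.49562072753906), 86.02943420410156)
floor ((522.942626953125, 105.74009704589844), (216.66734313964844, 92.13187408447266), 84.82807922363281) 0.03001472877530703 [[467.0, 2.0], [559.0, -6.0], [579.0, 209.0], [487.0, 218.0]] [ 115  185  109   46 3322]
bottle [0.381 0.044 0.014] [0.393 0.05  0.015]
side bench z 0.0007909686963180063
amb 236 [ 0.5183 -0.2216] yaw -16.49 ends -0.0314 0.0344 zmax 0.0371 bbox [266 273] [303 290]
gr 417 [ 0.513  -0.3022] yaw -15.21 ends -0.046 0.0362 zmax 0.0377 bbox [274 311] [322 330]
rest ((464.4481201171875, -245.11892700195312), (168.58319091796875, 210.38381958007812), 77.89846801757812) 3514
reader all ((468.23480224609375, 130.25143432617188), (268.8232421875, 201.824462890625), 86.03349304199219)
floor ((527.1292114257812, 103.21341705322266), (223.21981811523438, 95.19889068603516), 81.722412109375) 0.03048815609159289 [[464.0, -0.0], [558.0, -14.0], [590.0, 207.0], [496.0, 221.0]] [ 201  135   58   73 2162]
bottle [ 0.219 -0.026  0.29 ] [0.394 0.054 0.362]
```

```bash
python3 - <<'E'
from h import *
t,w=pickle.load(open('s0.pkl','rb'))
K=np.ones((3,3),np.uint8)
for n,d in (('top',t),('side',w)):
    P=pts(d);H=cv2.cvtColor(d['frame'],cv2.COLOR_BGR2HSV).astype(int);h,s,v=H[...,0],H[...,1],H[...,2]
    X,Y,Z=P[...,0],P[...,1],P[...,2]
    near=(X>.4)&(X<.65)&(Y>-.38)&(Y<-.13)
    rb=(Z>.005)&near
    r=cv2.minAreaRect(P[rb][:,:2].astype(np.float32)*1000);print(n,'rest',np.round(r[0],1),np.round(r[1],1),round(r[2],2))
    for nm,m in(('amb',(h<15)&(s>150)),('gr',(h>45)&(h<80)&(s>120)),('ambcap+label',(s<60)&(v>150)&(Z>.02))):
        m=m&near; 
        if nm[:3]=='amb' and len(nm)>3: m&=(Y>-.27)
        u=np.argwhere(m)[:,::-1].astype(np.float32)
        hull=cv2.minAreaRect(u); q=ray(d,cv2.boxPoints(hull),.022)
        e=q[:,:2].mean(0);print('  ',nm,e.round(4),len(u))
    q=P[near&(Z>.02)&(Y>-.27)];r=cv2.minAreaRect(q[:,:2].astype(np.float32)*1000);print('  vialA 3d',r)
    rd=(X>.4)&(X<.7)&(Y>-.08)&(Y<.29)&(Z>.012)
    lo=rd&(Y<.1);q=P[rd]
    r=cv2.minAreaRect(P[rd][:,:2].astype(np.float32)*1000);print('  reader',np.round(r[0],1),np.round(r[1],1),round(r[2],2))
    # sides: bin along y for x extremes; end edge
    q=P[rd&(Z>.02)&(Z<.05)]
    ys=np.arange(.0,.16,.01);a=[];b=[]
    for y in ys:
        k=q[abs(q[:,1]-y)<.005]
        if len(k)>5:a.append((y,k[:,0].min()));b.append((y,k[:,0].max()))
    for e in(a,b):
        e=np.array(e);f=np.polyfit(e[:,0],e[:,1],1);print('  side x=',f.round(4),'res',np.abs(np.polyval(f,e[:,0])-e[:,1]).max().round(4),'yaw',-np.degrees(np.arctan(f[0])).round(2))
    xs=np.arange(.47,.58,.01);e=np.array([(x,q[abs(q[:,0]-x)<.005][:,1].min()) for x in xs]);f=np.polyfit(e[:,0],e[:,1],1);print('  end y=',f.round(4),'yaw',np.degrees(np.arctan(f[0])).round(2))
    # head cap
    hc=rd&(Z>.09);r=cv2.minAreaRect(P[hc][:,:2].astype(np.float32)*1000);print('  high',r,P[hc][:,2].max())
    db=(X>.3)&(X<.42)&(Y>-.06)&(Y<.14)&(Z>.012)&(Z<.09);print('  bottle',P[db].min(0).round(3),P[db].max(0).round(3))
E
```

```text
top rest [ 518.4 -260.7] [230.7 230.6] 9.86
   amb [ 0.5296 -0.2162] 292
   gr [ 0.5098 -0.2939] 295
   ambcap+label [ 0.5392 -0.2183] 243
  vialA 3d ((489.433837890625, -230.22474670410156), (185.8659210205078, 69.33692932128906), 16.444082260131836)
  reader [540.3  99.1] [342.7 229.6] 84.48
  side x= [0.0876 0.4644] res 0.0017 yaw -5.01
  side x= [0.0942 0.5995] res 0.0013 yaw -5.38
  end y= [-0.0972  0.048 ] yaw -5.55
  high ((518.3182983398438, 94.46659851074219), (352.50762939453125, 137.96563720703125), 76.30803680419922) 0.9625334038543227
  bottle [0.364 0.041 0.013] [0.394 0.071 0.077]
side rest [ 490.5 -248.5] [166.7 177.4] 74.38
   amb [ 0.53   -0.2182] 362
   gr [ 0.511  -0.2958] 420
   ambcap+label [ 0.5466 -0.2173] 255
  vialA 3d ((488.9361572265625, -225.26220703125), (184.07957458496094, 52.79496383666992), 5.906373977661133)
  reader [543.4  91.9] [161.7 345.4] 1.02
  side x= [0.0936 0.4634] res 0.0007 yaw -5.35
  side x= [0.0899 0.5989] res 0.0047 yaw -5.14
  end y= [-0.0892  0.0399] yaw -5.1
  high ((551.7781982421875, 224.39224243164062), (68.81844329833984, 135.77606201171875), 84.52947998046875) 0.10443585895308138
  bottle [0.362 0.036 0.012] [0.394 0.065 0.076]
```

Call:
play_rows:
  steps:
    - [[0.02,-0.012,0],1.5]
    - [[0.058,-0.035,0],4]
    - [[0.097,-0.058,0],6.5]
    - [[0.136,-0.082,0],9]
    - [[0.175,-0.105,0],11.5]
    - [[0.214,-0.128,0],14]
    - [[0.252,-0.151,0],16.5]
    - [[0.291,-0.175,0],19]
  fingers: 0.55

```text
clock: 0.9
eef_pos: [0.3948, -0.3618, 0.2284]
eef_rot: [-3.141, 0.0, -0.082]
ft_force: [1.1, -0.9, -0.1]
grip_width: 0.0505
```

```bash
cat >> h.py <<'E'
def go(P,yawdeg):
    "tool-axis shift and turn to world TCP P and yaw"
    s=env.sense();M=R.from_euler('xyz',s['eef_rot']).as_matrix()
    dy=np.degrees(s['eef_rot'][2])-yawdeg
    print('now',np.round(s['eef_pos'],4),np.round(np.degrees(s['eef_rot']),2),'shift',np.round(M.T@(np.array(P)-s['eef_pos']),4),'turn',round((dy+180)%360-180,2),'t',round(s['clock'],2),'F',np.round(s['ft_force'],2),'w',round(s['grip_width'],4))
E
python3 -c "
from h import *
go([.537,-.219,.2],-15)"
```

```text
now [ 0.3948 -0.3618  0.2284] [-1.7999e+02  1.0000e-02 -4.6900e+00] shift [ 0.1301 -0.1539  0.0284] turn 10.31 t 0.9 F [ 1.13 -0.86 -0.12] w 0.0505
```

Call:
play_rows:
  steps:
    - [[0.026,-0.031,0.006],2]
    - [[0.052,-0.062,0.012],4]
    - [[0.078,-0.092,0.018],6]
    - [[0.104,-0.123,0.022],8]
    - [[0.12,-0.143,0.026],9.5]
    - [[0.13,-0.154,0.028],10.3]
    - [[0.13,-0.154,0.028],10.3]
    - [[0.13,-0.154,0.028],10.3]

```text
clock: 1.7
eef_pos: [0.5353, -0.2202, 0.2003]
eef_rot: [3.141, 0.001, -0.258]
ft_force: [0.3, -0.3, 0.4]
grip_width: 0.0505
```

```bash
python3 - <<'E'
from h import *
go([.537,-.219,.2],-15)
d=snap('wrist');pickle.dump(d,open('w1.pkl','wb'))
print(np.round(d['T_tool_cam'],3),d['fx'])
cv2.imwrite('pics/w1.png',d['frame'])
E
```

```text
now [ 0.5353 -0.2202  0.2003] [ 1.7999e+02  5.0000e-02 -1.4800e+01] shift [ 0.0013 -0.0016  0.0003] turn 0.2 t 1.7 F [ 0.35 -0.34  0.37] w 0.0505
[[-0.    -0.971 -0.241  0.068]
 [ 1.    -0.    -0.     0.   ]
 [ 0.    -0.241  0.971 -0.155]
 [ 0.     0.     0.     1.   ]] 283.9428757510545
```

View pics/w1.png

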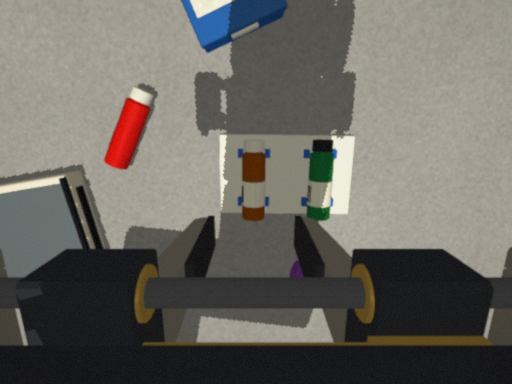

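The wrist view shows the amber vial upright in the image, with its cap end at (254,140) and its base at (254,219). The green vial is at (320,180) and the plate edges are nearly square to the image.

```bash
python3 - <<'E'
from h import *
d=pickle.load(open('w1.pkl','rb'))
P=pts(d);H=cv2.cvtColor(d['frame'],cv2.COLOR_BGR2HSV).astype(int)
win=np.zeros(P.shape[:2],bool);win[136:224,225:285]=1
m=win&(P[...,2]>.015)&(P[...,2]<.05)&~((H[...,0]>100)&(H[...,0]<130)&(H[...,1]>120))
n,L,st,_=cv2.connectedComponentsWithStats(m.astype(np.uint8),connectivity=4);k=1+np.argmax(st[1:,4]);m=L==k;print(st[k])
v=np.argwhere(m)
mid=[];
for r in range(st[k][1]+8,st[k][1]+st[k][3]-4):
    c=v[v[:,0]==r][:,1];mid.append(((c.min()+c.max())/2,r,c.max()-c.min()+1))
mid=np.array(mid);print(mid[::10])
q=ray(d,mid[:,:2],.022);f=np.polyfit(q[:,0],q[:,1],1);print('axis yaw',np.degrees(np.arctan(f[0])),'y at .537',np.polyval(f,.537))
# ends: cap top edge and base via 3d points
a=np.array([1,f[0]]);a/=np.linalg.norm(a)
g=P[m][:,:2]@a;c=.537*a[0]+np.polyval(f,.537)*a[1];print('ends rel',g.min()-c,g.max()-c,'zmax',np.percentile(P[m][:,2],97))
u=ray(d,[[st[k][0]+st[k][2]/2,st[k][1]],[st[k][0]+st[k][2]/2,st[k][1]+st[k][3]]],.022);print('ray ends',u.round(4),(u[:,:2]@a-c).round(4))
# plate
pl=(H[...,1]<60)&(H[...,2]>150)&(P[...,2]>.004)&(P[...,2]<.016)&(P[...,0]>.42)&(P[...,1]>-.4);print('plate',cv2.minAreaRect(P[pl][:,:2].astype(np.float32)*1000))
E
```

```text
[ 240  140   27   82 1836]
[[254.  148.   21. ]
 [254.  158.   23. ]
 [254.  168.   23. ]
 [254.  178.   23. ]
 [253.5 188.   24. ]
 [253.  198.   23. ]
 [253.5 208.   22. ]]
axis yaw -15.250870365630963 y at .537 -0.22009090886869137
ends rel -0.04959512880338757 0.04514577377301521 zmax 0.03562034721135503
ray ends [[ 0.5809 -0.2315  0.022 ]
 [ 0.4838 -0.2058  0.022 ]] [ 0.0453 -0.0551]
plate ((541.529296875, -204.30477905273438), (277.73590087890625, 99.59162902832031), 74.759521484375)
```

Call:
play_rows:
  steps:
    - [[0,-0.0005,0.03],0.4]
    - [[0,-0.0005,0.07],0.4]
    - [[0,-0.0005,0.11],0.4]
    - [[0,-0.0005,0.14],0.4]
    - [[0,-0.0005,0.16],0.4]
    - [[0,-0.0005,0.17],0.4]
    - [[0,-0.0005,0.174],0.4]
    - [[0,-0.0005,0.174],0.4]

```text
clock: 2.55
eef_pos: [0.5359, -0.2202, 0.0269]
eef_rot: [3.142, -0.0, -0.267]
ft_force: [-1.2, 0.1, -0.6]
grip_width: 0.0507
```

Call:
play_rows:
  steps:
    - [[0,0,0],0]
    - [[0,0,0],0]
    - [[0,0,0],0]
    - [[0,0,0],0]
    - [[0,0,0],0]
  fingers: 0.25

```text
clock: 3.05
eef_pos: [0.5365, -0.2198, 0.0273]
eef_rot: [3.141, -0.001, -0.266]
ft_force: [-1.8, -0.3, 6.1]
grip_width: 0.0275
```

Call:
play_rows:
  steps:
    - [[0,0,-0.005],0]
    - [[0,0,-0.015],0]
    - [[0,0,-0.035],0]
    - [[0,0,-0.07],0]
    - [[0,0,-0.1],0]
    - [[0,0,-0.12],0]
    - [[0,0,-0.13],0]
    - [[0,0,-0.13],0]
  fingers: 0.2

```text
clock: 3.85
eef_pos: [0.5366, -0.22, 0.1581]
eef_rot: [3.141, -0.003, -0.267]
ft_force: [-0.1, 0.1, -0.9]
grip_width: 0.0271
```

```bash
python3 - <<'E'
from h import *
go([.536,.05,.157],-5.25)
d=snap('wrist');t=snap('top');pickle.dump((d,t),open('w2.pkl','wb'))
cv2.imwrite('pics/w2.png',np.hstack([d['frame'][:, :],t['frame'][100:,:][:284] if 0 else t['frame']])[:, ::1][:, :1024] if 0 else cv2.resize(np.hstack([d['frame'],t['frame']]),(800,300)))
E
```

```text
now [ 0.5366 -0.22    0.1581] [ 1.7998e+02 -1.4000e-01 -1.5270e+01] shift [-0.0717 -0.2603  0.0008] turn -10.02 t 3.85 F [-0.14  0.05 -0.92] w 0.0271
```

View pics/w2.png

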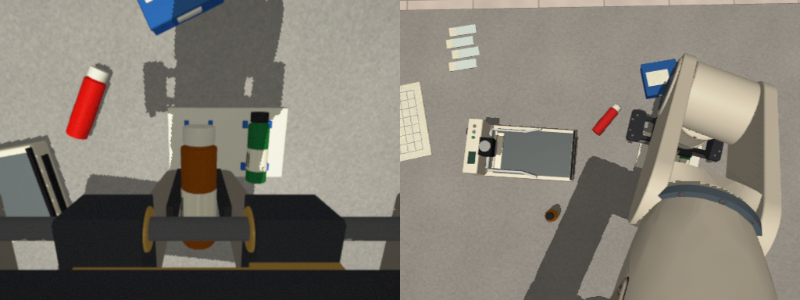

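The vial is held between the pads, seen at (197,190) in the left half, and it lies along the tool x axis. The rest still holds only the green vial. Next I carry it over the reader.

Call:
play_rows:
  steps:
    - [[-0.006,-0.02,0],-1]
    - [[-0.016,-0.06,0],-2.5]
    - [[-0.027,-0.1,0],-4]
    - [[-0.038,-0.14,0],-5.5]
    - [[-0.049,-0.18,0],-7]
    - [[-0.06,-0.22,0],-8.5]
    - [[-0.068,-0.25,0],-9.5]
    - [[-0.0715,-0.26,0],-10]

```text
clock: 4.75
eef_pos: [0.5345, 0.0524, 0.1552]
eef_rot: [-3.142, 0.002, -0.089]
ft_force: [0.9, 0.1, -1.0]
grip_width: 0.0274
```

Call:
play_rows:
  steps:
    - [[0,0,0],0]
    - [[0,0,0],0]

```text
clock: 4.95
eef_pos: [0.535, 0.0492, 0.1559]
eef_rot: [3.141, 0.001, -0.092]
ft_force: [-0.7, 0.4, -1.3]
grip_width: 0.0271
```

```bash
python3 - <<'E'
from h import *
go([.536,.05,.157],-5.25)
d=snap('wrist');t=snap('side');pickle.dump((d,t),open('w3.pkl','wb'))
cv2.imwrite('pics/w3.png',cv2.resize(np.hstack([d['frame'],t['frame'][60:300,120:440].repeat(1,0) if 0 else cv2.resize(t['frame'][60:300,120:440],(512,384))]),(800,300)))
P=pts(d);H=cv2.cvtColor(d['frame'],cv2.COLOR_BGR2HSV).astype(int)
m=(P[...,2]>.1)&(H[...,0]<15)&(H[...,1]>150)&(P[...,2]<.2);m[:140]=0;
q=P[m&(np.indices(m.shape)[0]<250)];print('amber',q.shape,q.mean(0).round(4));
a=q[q[:,0]>np.percentile(q[:,0],80)];b=q[q[:,0]<np.percentile(q[:,0],40)];print(a.mean(0),a[:,2].max(),b.mean(0),b[:,2].max())
E
```

```text
now [0.535  0.0492 0.1559] [ 1.7996e+02  7.0000e-02 -5.2700e+00] shift [ 0.0009 -0.0009 -0.0011] turn -0.02 t 4.95 F [-0.69  0.39 -1.27] w 0.0271
amber (2464, 3) [0.5513 0.0475 0.1605]
[0.56464581 0.04686257 0.15940244] 0.16448863884355594 [0.54105379 0.04820473 0.16059906] 0.1647274839653887
```

View pics/w3.png

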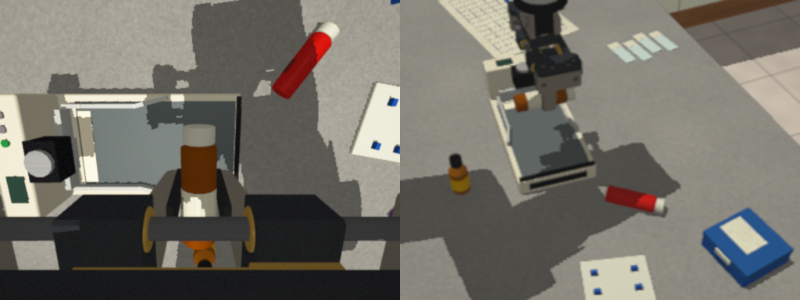

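The wrist view shows the vial level over the open end of the track, with the lens head at (45,158), the lip at about x=240 and the guides to the left. I'll refine the reader pose from this view.

```bash
python3 - <<'E'
from h import *
d,t=pickle.load(open('w3.pkl','rb'))
P=pts(d);X,Y,Z=P[...,0],P[...,1],P[...,2];v=cv2.cvtColor(d['frame'],cv2.COLOR_BGR2HSV)[...,2].astype(int)
q=P[(Z>.02)&(Z<.045)&(X>.5)&(X<.68)&(Y>-.06)&(Y<.2)]
e=np.array([(x,q[abs(q[:,0]-x)<.004][:,1].min()) for x in np.arange(.53,.60,.008)]);print('end',e.round(4).tolist())
f=np.polyfit(e[:,0],e[:,1],1);print(f,np.degrees(np.arctan(f[0])))
s=np.array([(y,q[abs(q[:,1]-y)<.004][:,0].max()) for y in np.arange(.0,.2,.01)]);g=np.polyfit(s[:,0],s[:,1],1);print('side',g,-np.degrees(np.arctan(g[0])),np.abs(np.polyval(g,s[:,0])-s[:,1]).max())
# high housing & head cap
hh=P[(Z>.09)&(Z<.12)&(Y>.1)&(Y<.3)&(X>.4)&(X<.7)];print('cap',hh[hh[:,2]>.0985].mean(0),hh.min(0),hh.max(0))
th=-np.radians(5.25);ex=np.array([np.cos(th),np.sin(th)]);ey=np.array([-np.sin(th),np.cos(th)])
loc=np.stack([q[:,:2]@ex,q[:,:2]@ey],1);print('local: xmax pctl',np.percentile(loc[:,0],[98,99.5]),'ymin',np.percentile(loc[:,1],[.3,1]))
# top/side first images, in local frame
for dd in pickle.load(open('s0.pkl','rb')):
    p=pts(dd);k=p[(p[...,2]>.02)&(p[...,2]<.04)&(p[...,0]>.42)&(p[...,0]<.66)&(p[...,1]>-.06)&(p[...,1]<.14)]
    l=np.stack([k[:,:2]@ex,k[:,:2]@ey],1);print(np.percentile(l[:,0],[.2,1,99,99.8]).round(4),np.percentile(l[:,1],[.1,.5,1]).round(4))
    hz=p[(p[...,2]>.09)&(p[...,2]<.12)&(p[...,1]>.1)&(p[...,1]<.3)&(p[...,0]>.4)&(p[...,0]<.7)];l=hz[:,:2]@np.stack([ex,ey],1);print(' housing',np.percentile(l,[.5,99.5],axis=0).round(4))
E
```

```text
end [[0.53, -0.0064], [0.538, -0.0067], [0.546, -0.0046], [0.554, -0.0085], [0.562, -0.0087], [0.57, -0.0067], [0.578, -0.0106], [0.586, -0.0083], [0.594, -0.06]]
[-0.47788543  0.25518008] -25.54245581071316
side [0.08988972 0.60034245] -5.136496415579509 0.0006446360624449143
cap [0.55127375 0.20704917 0.10085628] [0.48839318 0.18949796 0.09000727] [0.62101315 0.26167977 0.1027346 ]
local: xmax pctl [0.59646032 0.59743985] ymin [0.0002485  0.04646105]
[0.462  0.4629 0.5966 0.6056] [-0.0041  0.0446  0.0458]
 housing [[0.4626 0.2434]
 [0.5963 0.3076]]
[0.4614 0.4619 0.5953 0.597 ] [0.0403 0.0419 0.0427]
 housing [[0.4617 0.2399]
 [0.5963 0.3063]]
```

Call:
play_rows:
  steps:
    - [[0.001,-0.001,0.02],0]
    - [[0.002,-0.002,0.05],0]
    - [[0.003,-0.0023,0.075],0]
    - [[0.003,-0.0023,0.09],0]
    - [[0.003,-0.0023,0.098],0]
    - [[0.003,-0.0023,0.102],0]
    - [[0.003,-0.0023,0.104],0]
    - [[0.003,-0.0023,0.104],0]

```text
clock: 5.85
eef_pos: [0.5391, 0.0518, 0.0531]
eef_rot: [-3.141, -0.001, -0.092]
ft_force: [-0.3, -0.9, -1.2]
grip_width: 0.0268
```

Call:
play_rows:
  steps:
    - [[0,0,0.001],0]
    - [[0,0,0.0015],0]
    - [[0,0,0.002],0]
    - [[0,0,0.002],0]

```text
clock: 6.25
eef_pos: [0.5387, 0.052, 0.0507]
eef_rot: [-3.142, -0.0, -0.092]
ft_force: [0.1, 0.4, -1.0]
grip_width: 0.0271
```

Call:
play_rows:
  steps:
    - [[0,0,0.0004],0]
    - [[0,0,0.0008],0]
    - [[0,0,0.0012],0]
    - [[0,0,0.0012],0]

```text
clock: 6.65
eef_pos: [0.5386, 0.052, 0.0494]
eef_rot: [3.142, 0.0, -0.092]
ft_force: [-1.1, 0.7, -0.2]
grip_width: 0.0271
```

Call:
play_rows:
  steps:
    - [[0,0,0.0004],0]
    - [[0,0,0.0006],0]
    - [[0,0,0.0006],0]

```text
clock: 6.95
eef_pos: [0.5387, 0.052, 0.0493]
eef_rot: [-3.142, -0.0, -0.092]
ft_force: [-3.7, -1.1, 6.2]
grip_width: 0.0272
```

Call:
play_rows:
  steps:
    - [[0,0,0],0]
    - [[0,0,0],0]
    - [[0,0,0],0]
    - [[0,0,0],0]
    - [[0,0,0],0]
  fingers: 0.5

```text
clock: 7.45
eef_pos: [0.5386, 0.052, 0.0487]
eef_rot: [3.142, 0.0, -0.092]
ft_force: [0.2, 0.3, -0.2]
grip_width: 0.0457
```

Call:
play_rows:
  steps:
    - [[0,0,-0.008],0]
    - [[0,0,-0.025],0]
    - [[0,0,-0.05],0]
    - [[0,0,-0.075],0]
    - [[0,0,-0.09],0]
    - [[0,0,-0.1],0]
    - [[0,0,-0.1],0]
    - [[0,0,-0.1],0]

```text
clock: 8.25
eef_pos: [0.5384, 0.052, 0.1485]
eef_rot: [3.142, 0.0, -0.092]
ft_force: [-0.2, -0.1, -0.4]
grip_width: 0.0466
```

```bash
python3 - <<'E'
from h import *
go([.536,.05,.15],-5.25)
d=snap('wrist');t=snap('side');pickle.dump((d,t),open('w4.pkl','wb'))
cv2.imwrite('pics/w4.png',cv2.resize(np.hstack([d['frame'],cv2.resize(t['frame'][60:300,120:440],(512,384))]),(800,300)))
for n,c in(('wrist',d),('side',t)):
    P=pts(c);H=cv2.cvtColor(c['frame'],cv2.COLOR_BGR2HSV).astype(int)
    m=(P[...,2]>.046)&(P[...,2]<.065)&(P[...,0]>.46)&(P[...,0]<.6)&(P[...,1]>.01)&(P[...,1]<.1)
    q=P[m]; top=q[q[:,2]>.0545] if len(q) else q
    print(n,len(q),q.min(0).round(4),q.max(0).round(4),cv2.minAreaRect(q[:,:2].astype(np.float32)*1000))
E
```

```text
now [0.5384 0.052  0.1485] [ 1.80e+02  2.00e-02 -5.27e+00] shift [-0.0022  0.0022 -0.0015] turn -0.02 t 8.25 F [-0.22 -0.08 -0.44] w 0.0466
wrist 2786 [0.4895 0.0358 0.046 ] [0.5849 0.0689 0.0589] ((537.0729370117188, 51.5426139831543), (27.512100219726562, 94.7122802734375), 84.00840759277344)
side 452 [0.4889 0.0338 0.046 ] [0.5843 0.067  0.0604] ((536.6528930664062, 48.51929473876953), (27.882474899291992, 95.69513702392578), 84.22270965576172)
```

View pics/w4.png

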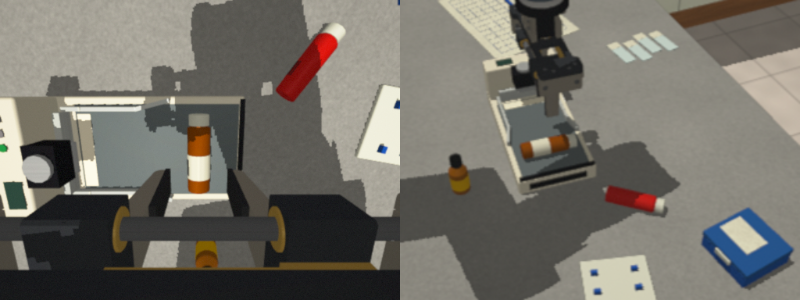

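The vial lies on the track at (537, 51.5) mm, almost square (within about 0.7°), and it matches the lay point. Next I turn the gripper 90°, shut the fingers and come down behind the vial.

Call:
play_rows:
  steps:
    - [[0,0.005,0],-8]
    - [[0,0.01,0],-16]
    - [[0,0.015,0],-24]
    - [[0,0.02,0],-32]
    - [[-0.001,0.026,0],-40]
    - [[-0.001,0.032,0],-48]
    - [[-0.001,0.037,0],-56]
    - [[-0.0015,0.04,0],-64]
  fingers: 0

```text
clock: 9.15
eef_pos: [0.5329, 0.0119, 0.1478]
eef_rot: [-3.14, 0.001, 1.03]
ft_force: [-0.9, 0.7, -0.2]
grip_width: 0.0003
```

Call:
play_rows:
  steps:
    - [[0,0,0],-8]
    - [[0,0,0],-16]
    - [[0,0,0],-24]
    - [[0,0,0],-26]
    - [[0,0,0],-26]
    - [[0,0,0],-26]

```text
clock: 9.75
eef_pos: [0.5331, 0.0123, 0.1481]
eef_rot: [-3.14, 0.0, 1.477]
ft_force: [0.0, -0.8, 0.5]
grip_width: 0.0003
```

```bash
python3 - <<'E'
from h import *
go([.5331,.0122,.051],84.75)
d=snap('wrist');pickle.dump(d,open('w5.pkl','wb'));cv2.imwrite('pics/w5.png',d['frame'])
E
```

```text
now [0.5331 0.0123 0.1481] [-1.7993e+02  1.0000e-02  8.4640e+01] shift [-0.0001  0.0001  0.0971] turn -0.11 t 9.75 F [ 0.   -0.79  0.45] w 0.0003
```

View pics/w5.png

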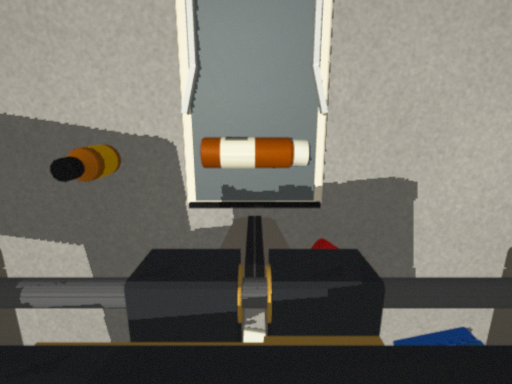

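The vial spans columns 200–309 at row 152 and the closed fingertips are at (254,217). So they're centred on it, behind it and inside the lip. I descend next.

Call:
play_rows:
  steps:
    - [[0,0,0.02],0]
    - [[0,0,0.045],0]
    - [[0,0,0.065],0]
    - [[0,0,0.08],0]
    - [[0,0,0.09],0]
    - [[0,0,0.095],0]
    - [[0,0,0.097],0]
    - [[0,0,0.097],0]

```text
clock: 10.6
eef_pos: [0.5337, 0.0123, 0.052]
eef_rot: [3.141, -0.0, 1.479]
ft_force: [-0.2, -0.6, 0.5]
grip_width: 0.0005
```

Call:
play_rows:
  steps:
    - [[0.003,0,0],0]
    - [[0.006,0,0],0]
    - [[0.009,0,0],0]
    - [[0.012,0,0],0]
    - [[0.015,0,0],0]
    - [[0.018,0,0],0]
    - [[0.021,0,0],0]
    - [[0.024,0,0],0]

```text
clock: 11.4
eef_pos: [0.5357, 0.0365, 0.0518]
eef_rot: [-3.142, -0.0, 1.479]
ft_force: [0.3, -0.3, 0.4]
grip_width: 0.0008
```

```bash
cat >> h.py <<'E'
th=-np.radians(5.25);ex=np.array([np.cos(th),np.sin(th)]);ey=np.array([-np.sin(th),np.cos(th)]);O=np.array([.5294,.1753])
def look(name):
    s=env.sense();p=s['eef_pos'][:2];F=s['ft_force']
    print('tcp reader',np.round([p@ex-O[0],p@ey-O[1],s['eef_pos'][2]],4),'Fy',round(F[:2]@ey,2),np.round(F,2),'t',round(s['clock'],2),'joints',np.round(s['joints'],2))
    d=snap('wrist');pickle.dump(d,open(name+'.pkl','wb'))
    P=pts(d);H=cv2.cvtColor(d['frame'],cv2.COLOR_BGR2HSV).astype(int)
    l=P[...,:2]@np.stack([ex,ey],1)-O
    m=(H[...,0]<15)&(H[...,1]>150)&(P[...,2]>.045)&(P[...,2]<.062)&(abs(l[...,0])<.06)
    q=l[m];print('amber n',len(q),'x',np.percentile(q[:,0],[1,99]).round(4),'y',np.percentile(q[:,1],[1,50,99]).round(4))
    for a,b in((-.05,-.03),(0.0,.03)):
        k=q[(q[:,0]>a)&(q[:,0]<b)]
        if len(k)>20:print('  x',a,b,'ymin/max',np.percentile(k[:,1],[2,98]).round(4))
    return d
E
python3 -c "
from h import *
d=look('w6')"
```

```text
tcp reader [ 0.0007 -0.09    0.0518] Fy -0.26 [ 0.34 -0.29  0.39] t 11.4 joints [0.07 0.46 1.95 0.   0.73 0.16]
amber n 3577 x [-0.0454  0.0342] y [-0.0774 -0.0627 -0.0527]
  x -0.05 -0.03 ymin/max [-0.0768 -0.0527]
  x 0.0 0.03 ymin/max [-0.0772 -0.0529]
```

Call:
play_rows:
  steps:
    - [[0.004,0,0],0]
    - [[0.008,0,0],0]
    - [[0.012,0,0],0]
    - [[0.016,0,0],0]
    - [[0.02,0,0],0]
    - [[0.024,0,0],0]
    - [[0.028,0,0],0]
    - [[0.032,0,0],0]

```text
clock: 12.25
eef_pos: [0.5386, 0.0684, 0.0518]
eef_rot: [-3.142, -0.0, 1.479]
ft_force: [-0.9, 0.5, 1.0]
grip_width: 0.0003
```

Call:
play_rows:
  steps:
    - [[0.004,0,0],0]
    - [[0.008,0,0],0]
    - [[0.012,0,0],0]
    - [[0.016,0,0],0]
    - [[0.02,0,0],0]
    - [[0.024,0,0],0]
    - [[0.028,0,0],0]
    - [[0.032,0,0],0]

```text
clock: 13.05
eef_pos: [0.5416, 0.1003, 0.0518]
eef_rot: [3.142, -0.0, 1.479]
ft_force: [-0.8, -0.2, 0.6]
grip_width: 0.0003
```

```bash
python3 -c "
from h import *
d=look('w7')
cv2.imwrite('pics/w7.png',d['frame'])"
```

```text
tcp reader [ 0.0007 -0.0259  0.0518] Fy -0.3 [-0.76 -0.23  0.57] t 13.05 joints [0.18 0.47 1.92 0.   0.75 0.27]
amber n 3728 x [-0.0454  0.0342] y [-0.013   0.0014  0.0115]
  x -0.05 -0.03 ymin/max [-0.0125  0.0112]
  x 0.0 0.03 ymin/max [-0.0128  0.0112]
```

View pics/w7.png

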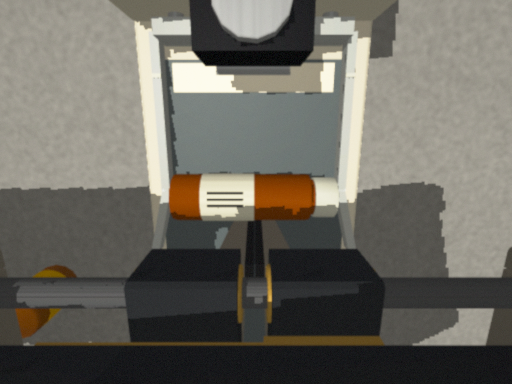

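The vial is square between the guides (columns 170–338, row 197). The head and leaf are ahead at rows 0–70, and the fingertips are behind the vial at (254,225).

Call:
play_rows:
  steps:
    - [[0.004,0,0],0]
    - [[0.008,0,0],0]
    - [[0.012,0,0],0]
    - [[0.016,0,0],0]
    - [[0.02,0,0],0]
    - [[0.024,0,0],0]
    - [[0.028,0,0],0]
    - [[0.032,0,0],0]

```text
clock: 13.9
eef_pos: [0.5445, 0.1321, 0.0518]
eef_rot: [3.142, -0.0, 1.479]
ft_force: [-0.0, -0.0, -0.5]
grip_width: 0.0007
```

Call:
play_rows:
  steps:
    - [[0.002,0,0],0]
    - [[0.004,0,0],0]
    - [[0.006,0,0],0]
    - [[0.008,0,0],0]
    - [[0.01,0,0],0]
    - [[0.012,0,0],0]
    - [[0.014,0,0],0]
    - [[0.015,0,0],0]

```text
clock: 14.7
eef_pos: [0.5459, 0.147, 0.0518]
eef_rot: [3.141, -0.0, 1.479]
ft_force: [0.0, 0.5, -0.7]
grip_width: 0.0005
```

```bash
python3 -c "
from h import *
d=look('w8')"
```

```text
tcp reader [0.0008 0.021  0.0518] Fy 0.51 [ 0.03  0.51 -0.66] t 14.7 joints [0.26 0.49 1.89 0.   0.76 0.35]
amber n 3522 x [-0.0455  0.0343] y [0.0345 0.0477 0.058 ]
  x -0.05 -0.03 ymin/max [0.035  0.0582]
  x 0.0 0.03 ymin/max [0.0347 0.0568]
```

Call:
play_rows:
  steps:
    - [[0.0007,0,0],0]
    - [[0.0014,0,0],0]
    - [[0.0021,0,0],0]
    - [[0.0028,0,0],0]
    - [[0.0035,0,0],0]
    - [[0.004,0,0],0]
    - [[0.0045,0,0],0]
    - [[0.005,0,0],0]

```text
clock: 15.55
eef_pos: [0.5463, 0.1517, 0.0518]
eef_rot: [-3.142, 0.0, 1.479]
ft_force: [-0.6, -0.3, -0.8]
grip_width: 0.0005
```

Call:
play_rows:
  steps:
    - [[0.0005,0,0],0]
    - [[0.001,0,0],0]
    - [[0.0015,0,0],0]
    - [[0.002,0,0],0]
    - [[0.0025,0,0],0]
    - [[0.003,0,0],0]
    - [[0.0035,0,0],0]
    - [[0.004,0,0],0]

```text
clock: 16.35
eef_pos: [0.5467, 0.1557, 0.0518]
eef_rot: [-3.142, 0.0, 1.479]
ft_force: [-0.3, 0.5, 0.8]
grip_width: 0.0003
```

Call:
play_rows:
  steps:
    - [[0.0004,0,0],0]
    - [[0.0008,0,0],0]
    - [[0.0012,0,0],0]
    - [[0.0016,0,0],0]
    - [[0.002,0,0],0]
    - [[0.002,0,0],0]

```text
clock: 16.95
eef_pos: [0.5469, 0.1577, 0.0518]
eef_rot: [3.142, -0.0, 1.479]
ft_force: [-0.1, 0.2, -0.7]
grip_width: 0.0003
```

Call:
play_rows:
  steps:
    - [[0.0004,0,0],0]
    - [[0.0008,0,0],0]
    - [[0.0012,0,0],0]
    - [[0.0016,0,0],0]
    - [[0.002,0,0],0]
    - [[0.002,0,0],0]

```text
clock: 17.55
eef_pos: [0.5471, 0.1597, 0.0518]
eef_rot: [3.142, -0.0, 1.479]
ft_force: [-0.2, -0.5, -0.2]
grip_width: 0.0003
```

```bash
python3 -c "
from h import *
d=look('w9')"
```

```text
tcp reader [0.0008 0.0338 0.0518] Fy -0.49 [-0.19 -0.48 -0.23] t 17.55 joints [0.28 0.49 1.88 0.   0.77 0.37]
amber n 1979 x [-0.0458  0.0344] y [0.0465 0.0568 0.071 ]
  x -0.05 -0.03 ymin/max [0.0474 0.0709]
  x 0.0 0.03 ymin/max [0.0465 0.0544]
```

Call:
play_rows:
  steps:
    - [[0.0004,0,0],0]
    - [[0.0008,0,0],0]
    - [[0.0012,0,0],0]
    - [[0.0012,0,0],0]

```text
clock: 18.0
eef_pos: [0.5472, 0.1609, 0.0518]
eef_rot: [3.141, -0.0, 1.479]
ft_force: [-0.6, 1.5, 0.9]
grip_width: 0.0002
```

Call:
play_rows:
  steps:
    - [[0.0003,0,0],0]
    - [[0.0006,0,0],0]
    - [[0.0009,0,0],0]
    - [[0.0012,0,0],0]
    - [[0.0012,0,0],0]

```text
clock: 18.5
eef_pos: [0.5473, 0.1621, 0.0518]
eef_rot: [3.142, -0.0, 1.479]
ft_force: [-0.2, 0.4, 0.4]
grip_width: 0.0005
```

Call:
play_rows:
  steps:
    - [[0.0003,0,0],0]
    - [[0.0006,0,0],0]
    - [[0.0009,0,0],0]
    - [[0.0012,0,0],0]
    - [[0.0012,0,0],0]

```text
clock: 19.0
eef_pos: [0.5473, 0.1629, 0.0518]
eef_rot: [-3.141, 0.0, 1.479]
ft_force: [0.8, -4.9, 1.7]
grip_width: 0.0005
```

Call:
play_rows:
  steps:
    - [[0.0001,0,0],0]
    - [[0.0002,0,0],0]
    - [[0.0003,0,0],0]
    - [[0.0003,0,0],0]

```text
clock: 19.4
eef_pos: [0.5473, 0.1634, 0.0517]
eef_rot: [-3.141, 0.0, 1.479]
ft_force: [0.3, -4.9, -0.3]
grip_width: 0.0004
```

Call:
play_rows:
  steps:
    - [[0.0001,0,0],0]
    - [[0.0002,0,0],0]
    - [[0.0003,0,0],0]
    - [[0.0003,0,0],0]

```text
clock: 19.8
eef_pos: [0.5473, 0.1638, 0.0517]
eef_rot: [-3.141, 0.0, 1.479]
ft_force: [-0.8, -5.1, -0.7]
grip_width: 0.0006
```

Call:
play_rows:
  steps:
    - [[0.0003,0,0],0]
    - [[0.0006,0,0],0]
    - [[0.0009,0,0],0]
    - [[0.0012,0,0],0]
    - [[0.0015,0,0],0]
    - [[0.0018,0,0],0]
    - [[0.0018,0,0],0]

```text
clock: 20.5
eef_pos: [0.5476, 0.1657, 0.0518]
eef_rot: [-3.142, -0.0, 1.479]
ft_force: [-0.6, -4.3, -0.5]
grip_width: 0.0004
```

Call:
play_rows:
  steps:
    - [[0.0003,0,0],0]
    - [[0.0006,0,0],0]
    - [[0.0009,0,0],0]
    - [[0.0012,0,0],0]
    - [[0.0015,0,0],0]
    - [[0.0015,0,0],0]

```text
clock: 21.1
eef_pos: [0.5479, 0.1671, 0.0519]
eef_rot: [3.141, -0.0, 1.479]
ft_force: [-0.1, -5.1, 0.8]
grip_width: -0.0
```

```bash
python3 -c "
from h import *
d=look('w10')
cv2.imwrite('pics/w10.png',d['frame'])"
```

```text
tcp reader [0.0009 0.0413 0.0519] Fy -5.08 [-0.13 -5.09  0.76] t 21.1 joints [ 0.29  0.5   1.88 -0.    0.77  0.39]
amber n 1461 x [-0.0459  0.0344] y [0.0537 0.0676 0.0776]
  x -0.05 -0.03 ymin/max [0.0538 0.0774]
```

View pics/w10.png

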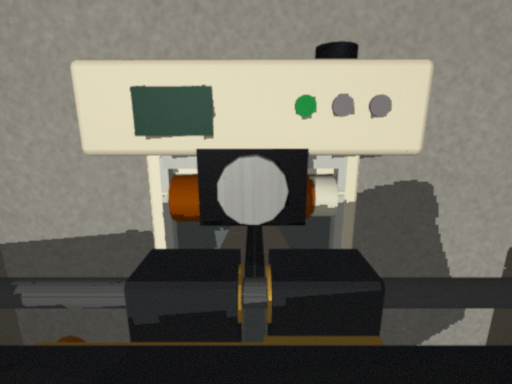

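The vial is still square under the head, with ends visible at (185,197) and (325,197). The stop bar is just beyond it at about row 163. I keep creeping forward and watch the force.

Call:
play_rows:
  steps:
    - [[0.0002,0,0],0]
    - [[0.0004,0,0],0]
    - [[0.0006,0,0],0]
    - [[0.0008,0,0],0]
    - [[0.001,0,0],0]
    - [[0.001,0,0],0]

```text
clock: 21.75
eef_pos: [0.548, 0.1682, 0.0519]
eef_rot: [3.141, -0.0, 1.479]
ft_force: [-0.5, -4.8, 1.2]
grip_width: 0.0005
```

Call:
play_rows:
  steps:
    - [[0.0002,0,0],0]
    - [[0.0004,0,0],0]
    - [[0.0005,0,0],0]
    - [[0.0006,0,0],0]
    - [[0.0006,0,0],0]

```text
clock: 22.25
eef_pos: [0.5481, 0.1687, 0.0519]
eef_rot: [3.141, -0.0, 1.479]
ft_force: [-0.4, -4.7, 1.4]
grip_width: 0.0001
```

Call:
play_rows:
  steps:
    - [[0.0001,0,0],0]
    - [[0.0002,0,0],0]
    - [[0.0003,0,0],0]
    - [[0.0004,0,0],0]
    - [[0.0005,0,0],0]
    - [[0.0005,0,0],0]

```text
clock: 22.85
eef_pos: [0.5482, 0.1692, 0.052]
eef_rot: [3.141, -0.0, 1.479]
ft_force: [-0.0, -5.3, 1.4]
grip_width: 0.0005
```

Call:
play_rows:
  steps:
    - [[0.0001,0,0],0]
    - [[0.0002,0,0],0]
    - [[0.0003,0,0],0]
    - [[0.0004,0,0],0]
    - [[0.0004,0,0],0]

```text
clock: 23.35
eef_pos: [0.5482, 0.1696, 0.052]
eef_rot: [3.141, -0.0, 1.479]
ft_force: [-0.1, -5.6, 1.5]
grip_width: 0.0003
```

Call:
play_rows:
  steps:
    - [[0.0001,0,0],0]
    - [[0.0002,0,0],0]
    - [[0.0003,0,0],0]
    - [[0.0004,0,0],0]
    - [[0.0004,0,0],0]

```text
clock: 23.85
eef_pos: [0.5483, 0.17, 0.052]
eef_rot: [3.141, -0.0, 1.479]
ft_force: [-0.6, -5.5, 2.5]
grip_width: 0.0006
```

Call:
play_rows:
  steps:
    - [[0.0001,0,0],0]
    - [[0.0002,0,0],0]
    - [[0.0003,0,0],0]
    - [[0.0004,0,0],0]
    - [[0.0004,0,0],0]

```text
clock: 24.35
eef_pos: [0.5483, 0.1703, 0.052]
eef_rot: [3.141, 0.0, 1.479]
ft_force: [-0.6, -5.4, 2.8]
grip_width: 0.0005
```

Call:
play_rows:
  steps:
    - [[0.0001,0,0],0]
    - [[0.0002,0,0],0]
    - [[0.0003,0,0],0]
    - [[0.0004,0,0],0]
    - [[0.0004,0,0],0]

```text
clock: 24.85
eef_pos: [0.5484, 0.1707, 0.0521]
eef_rot: [3.141, 0.0, 1.479]
ft_force: [0.0, -7.0, 1.7]
grip_width: 0.0003
```

Call:
play_rows:
  steps:
    - [[0.0001,0,0],0]
    - [[0.0001,0,0],0]
    - [[0.0001,0,0],0]

```text
clock: 25.15
eef_pos: [0.5484, 0.1708, 0.0521]
eef_rot: [3.141, 0.0, 1.479]
ft_force: [-0.6, -6.6, 3.2]
grip_width: 0.0005
```

Call:
play_rows:
  steps:
    - [[0.0001,0,0],0]
    - [[0.0002,0,0],0]
    - [[0.0002,0,0],0]
    - [[0.0002,0,0],0]

```text
clock: 25.55
eef_pos: [0.5484, 0.171, 0.0521]
eef_rot: [3.141, 0.0, 1.479]
ft_force: [0.2, -5.2, 2.1]
grip_width: 0.0006
```

Call:
play_rows:
  steps:
    - [[0.0001,0,0],0]
    - [[0.0002,0,0],0]
    - [[0.0003,0,0],0]
    - [[0.0003,0,0],0]

```text
clock: 25.95
eef_pos: [0.5484, 0.1711, 0.052]
eef_rot: [3.141, 0.0, 1.479]
ft_force: [-0.3, -6.6, 1.6]
grip_width: 0.0003
```

Call:
play_rows:
  steps:
    - [[0.0001,0,0],0]
    - [[0.0002,0,0],0]
    - [[0.0002,0,0],0]
    - [[0.0002,0,0],0]

```text
clock: 26.35
eef_pos: [0.5483, 0.1713, 0.052]
eef_rot: [3.141, 0.0, 1.479]
ft_force: [0.3, -7.3, 2.8]
grip_width: 0.0008
```

Call:
play_rows:
  steps:
    - [[0.0001,0,0],0]
    - [[0.0002,0,0],0]
    - [[0.0002,0,0],0]
    - [[0.0002,0,0],0]

```text
clock: 26.75
eef_pos: [0.5483, 0.1714, 0.052]
eef_rot: [3.141, 0.001, 1.479]
ft_force: [-0.9, -7.3, 2.1]
grip_width: 0.0004
```

Call:
play_rows:
  steps:
    - [[0.0001,0,0],0]
    - [[0.0002,0,0],0]
    - [[0.0002,0,0],0]
    - [[0.0002,0,0],0]

```text
clock: 27.15
eef_pos: [0.5483, 0.1715, 0.052]
eef_rot: [3.141, 0.001, 1.479]
ft_force: [-1.3, -8.5, 2.8]
grip_width: 0.0005
```

Call:
play_rows:
  steps:
    - [[0.0001,0,0],0]
    - [[0.0001,0,0],0]
    - [[0.0001,0,0],0]

```text
clock: 27.45
eef_pos: [0.5482, 0.1715, 0.052]
eef_rot: [3.142, 0.001, 1.479]
ft_force: [-0.3, -9.7, 2.9]
grip_width: 0.0005
```

Call:
play_rows:
  steps:
    - [[0,0,0],0]
    - [[0,0,0],0]

```text
clock: 27.65
eef_pos: [0.5482, 0.1715, 0.052]
eef_rot: [3.142, 0.001, 1.479]
ft_force: [-1.7, -9.5, 2.9]
grip_width: 0.0
```

Call:
play_rows:
  steps:
    - [[0,0,0],0]
    - [[0,0,0],0]

```text
clock: 27.85
eef_pos: [0.5483, 0.1715, 0.052]
eef_rot: [3.142, 0.001, 1.479]
ft_force: [-0.6, -8.5, 3.1]
grip_width: 0.0002
```

Call:
play_rows:
  steps:
    - [[0,0,0],0]
    - [[0,0,0],0]

```text
clock: 28.05
eef_pos: [0.5483, 0.1715, 0.052]
eef_rot: [3.142, 0.001, 1.479]
ft_force: [-0.5, -9.5, 3.5]
grip_width: 0.0007
```

Call:
play_rows:
  steps:
    - [[0,0,0],0]
    - [[0,0,0],0]
    - [[0,0,0],0]

```text
clock: 28.35
eef_pos: [0.5483, 0.1715, 0.052]
eef_rot: [3.141, 0.001, 1.479]
ft_force: [-1.0, -8.5, 2.5]
grip_width: 0.0004
```

Call:
play_rows:
  steps:
    - [[0,0,0],0]
    - [[0,0,0],0]
    - [[0,0,0],0]

```text
clock: 28.65
eef_pos: [0.5482, 0.1715, 0.052]
eef_rot: [3.142, 0.001, 1.479]
ft_force: [-1.9, -9.5, 3.4]
grip_width: 0.0002
```

```bash
python3 -c "
from h import *
d=look('w11')
cv2.imwrite('pics/w11.png',cv2.resize(d['frame'][120:260,130:380],(800,448),interpolation=cv2.INTER_CUBIC))"
```

```text
tcp reader [0.0008 0.0456 0.052 ] Fy -9.6 [-1.92 -9.46  3.38] t 28.65 joints [ 0.3   0.5   1.87 -0.    0.77  0.39]
amber n 1460 x [-0.046   0.0343] y [0.0572 0.0716 0.0815]
  x -0.05 -0.03 ymin/max [0.058  0.0814]
```

View pics/w11.png

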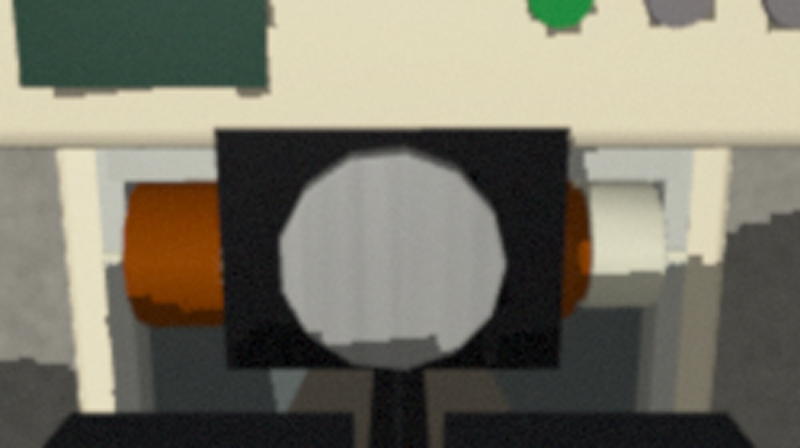

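The vial's far edge now meets the aluminium stop bar on both sides of the head, so the earlier gap is closed, and it stays square. The push held at 8.5–9.7 N for 1.2 s with the TCP stalled. I back off gently.

Call:
play_rows:
  steps:
    - [[-0.0002,0,0],0]
    - [[-0.0004,0,0],0]
    - [[-0.0007,0,0],0]
    - [[-0.001,0,0],0]
    - [[-0.002,0,0],0]
    - [[-0.006,0,0],0]
    - [[-0.014,0,0],0]
    - [[-0.026,0,0],0]

```text
clock: 29.5
eef_pos: [0.546, 0.146, 0.0518]
eef_rot: [3.141, -0.0, 1.479]
ft_force: [-0.5, -0.6, 0.5]
grip_width: 0.0005
```

Call:
play_rows:
  steps:
    - [[-0.03,0,0],0]
    - [[-0.06,0,-0.01],0]
    - [[-0.08,0,-0.04],0]
    - [[-0.09,0,-0.08],0]
    - [[-0.1,0,-0.12],0]
    - [[-0.1,0,-0.14],0]
    - [[-0.1,0,-0.14],0]
    - [[-0.1,0,-0.14],0]

```text
clock: 30.3
eef_pos: [0.5364, 0.0461, 0.1916]
eef_rot: [3.141, -0.0, 1.478]
ft_force: [-0.9, -0.3, -0.6]
grip_width: 0.0003
```

```bash
python3 -c "
from h import *
d=look('w12')
t=snap('side')
T,W=pickle.load(open('s0.pkl','rb'))
cv2.imwrite('pics/w12.png',np.hstack([cv2.resize(d['frame'][:290,130:400],(400,430)),cv2.resize(t['frame'][60:370,160:448],(400,430))]))
P=pts(d);l=P[...,:2]@np.stack([ex,ey],1)-O
H=cv2.cvtColor(d['frame'],cv2.COLOR_BGR2HSV).astype(int)
m=(P[...,2]>.035)&(P[...,2]<.07)&(l[...,1]>.045)&(l[...,1]<.085)
for a in range(-48,48,8):
    k=m&(abs(l[...,0]*1000-a)<4);k&=P[...,2]<.0545
    if k.sum()>5: print(a,k.sum(),np.percentile(l[k][:,1],[1,50,99]).round(4),np.percentile(P[k][:,2],95).round(4))
"
```

```text
tcp reader [ 0.0005 -0.0803  0.1916] Fy -0.35 [-0.94 -0.27 -0.62] t 30.3 joints [0.08 0.26 1.86 0.   1.03 0.18]
amber n 1124 x [-0.046   0.0337] y [0.0547 0.0627 0.0802]
  x -0.05 -0.03 ymin/max [0.0546 0.08  ]
  x 0.0 0.03 ymin/max [0.0556 0.078 ]
-48 186 [0.046  0.0693 0.0849] 0.0533
-40 177 [0.0542 0.0612 0.0849] 0.0541
-32 180 [0.0543 0.0612 0.0848] 0.0542
-24 114 [0.0539 0.0575 0.0845] 0.0543
-16 92 [0.0541 0.0569 0.063 ] 0.0542
-8 91 [0.0543 0.057  0.0622] 0.0543
0 96 [0.0547 0.0576 0.063 ] 0.0543
8 88 [0.055  0.0578 0.0628] 0.054
16 102 [0.0554 0.0583 0.0637] 0.0541
24 116 [0.0555 0.0585 0.0837] 0.0543
32 203 [0.0556 0.0671 0.0848] 0.0542
40 254 [0.0579 0.07   0.0848] 0.0543
```

View pics/w12.png

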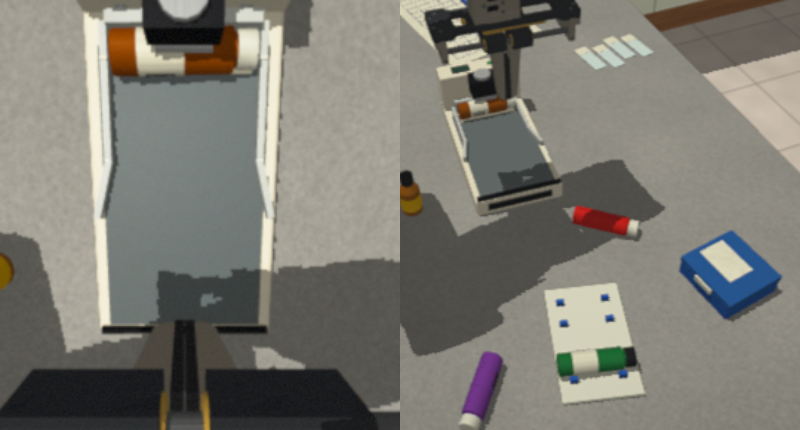

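The side view shows the green vial, rest, box and bottle unmoved. The amber vial is at the stop, but its front edge shows about a 1° slope in my reader frame. I'll check that against the reader's own edges in the same picture.

```bash
python3 - <<'E'
from h import *
d=pickle.load(open('w12.pkl','rb'))
P=pts(d);H=cv2.cvtColor(d['frame'],cv2.COLOR_BGR2HSV).astype(int);g=H[...,2]
l=P[...,:2]@np.stack([ex,ey],1)-O
def fit(q,n):
    q=np.array(q);f=np.polyfit(q[:,0],q[:,1],1);r=q[:,1]-np.polyval(f,q[:,0]);k=abs(r)<2*r.std()+1e-9;f=np.polyfit(q[k,0],q[k,1],1);print(n,'deg',np.degrees(np.arctan(f[0])).round(2),'c',f[1].round(4),'rms',(q[k,1]-np.polyval(f,q[k,0])).std().round(5),k.sum());
# vial near edge per column (ray onto z=.044), amber+label
toloc=lambda uv,z: ray(d,uv,z)[:,:2]@np.stack([ex,ey],1)-O
vz=(P[...,2]>.038)&(P[...,2]<.06)&(l[...,1]>.04)&(l[...,1]<.09)
q=[];
for c in range(d['frame'].shape[1]):
    r=np.where(vz[:,c]&(abs(l[:,c,0])<.03))[0]
    if len(r)>3:q.append((c,r.max()))
fit(toloc(q,.044),'vial near edge ray')
# vial far edge both sides outside head: top amber row
# lip: dark line; end edge from depth
q=[]
for c in range(150,380):
    r=np.where((P[:,c,2]>.02)&(abs(l[:,c,0])<.064)&(l[:,c,1]<-.1)&(l[:,c,1]>-.15))[0]
    if len(r):q.append((c,r.max()))
fit(toloc([a for a in q],.034),'lip')
# transition floor->lip by brightness
q=[]
for c in range(150,380):
    r=np.where((abs(l[:,c,0])<.05)&(l[:,c,1]<-.115)&(l[:,c,1]>-.135)&(g[:,c]<40))[0]
    if len(r):q.append((c,r.min()))
if len(q)>20: fit(toloc(q,.034),'lip dark')
# body sides: x vs y
for sg in(-1,1):
    q=[]
    for r in range(60,230):
        c=np.where((P[r,:,2]>.02)&(P[r,:,2]<.05)&(abs(l[r,:,0])<.08))[0]
        if len(c):
            a=c.max() if sg>0 else c.min(); L=toloc([[a,r]],.03)[0];
            if -.12<L[1]<.05:q.append((L[1],L[0]))
    fit(q,'side%d (neg of yaw corr)'%sg)
# housing front face top edge z=.096 and stop bar top pts
k=(P[...,2]>.0485)&(P[...,2]<.0545)&(l[...,1]>.075)&(l[...,1]<.1)&(H[...,1]<40);print('bar pts',k.sum())
q=l[k]
if len(q)>20:
    for sg in(-1,1):
        s=q[np.sign(q[:,0])==sg]
        if len(s)>3:print(sg,len(s),s[:,0].mean().round(4),np.percentile(s[:,1],[2,10,50]).round(4))
E
```

```text
vial near edge ray deg 1.18 c 0.0545 rms 0.00038 63
lip deg 0.79 c -0.1259 rms 0.00473 110
lip dark deg 0.8 c -0.1247 rms 0.0001 38
side-1 (neg of yaw corr) deg -0.09 c -0.0657 rms 0.00032 153
side1 (neg of yaw corr) deg -0.06 c 0.0676 rms 0.00032 155
bar pts 624
-1 280 -0.0371 [0.0775 0.0831 0.0865]
1 344 0.0391 [0.0758 0.0782 0.0863]
```

```bash
python3 - <<'E'
from h import *
from scipy.optimize import least_squares
for n in('w7','w9','w10','w11','w12'):
    d=pickle.load(open(n+'.pkl','rb'));P=pts(d);l=P[...,:2]@np.stack([ex,ey],1)-O;Z=P[...,2]
    H=cv2.cvtColor(d['frame'],cv2.COLOR_BGR2HSV).astype(int)
    yc={'w7':-.0005,'w9':.059,'w10':.0665,'w11':.0705,'w12':.0685}[n]
    out=[]
    for a,rad in((-43,14),(-38,14),(-32,14),(-26,14),(24,14),(29,14),(38,12),(43,12)):
        m=(abs(l[...,0]*1000-a)<3)&(abs(l[...,1]-yc)<.0135)&(Z>.045)&(Z<.062)
        q=np.c_[l[m][:,1],Z[m]]*1000
        if len(q)<15: out.append((a,None));continue
        f=least_squares(lambda p:np.hypot(q[:,0]-p[0],q[:,1]-p[1])-rad,[yc*1000,44],loss='soft_l1')
        out.append((a,*f.x.round(2),len(q)))
    print(n,out)
    # housing/housing front edge and head front slope at z>.09
    k=(Z>.09)&(Z<.1)&(l[...,1]>.07)&(l[...,1]<.14)&(abs(l[...,0])>.03)&(abs(l[...,0])<.065)
    for sg in(-1,1):
        s=l[k&(np.sign(l[...,0])==sg)]
        if len(s)>30:print('  housing front',sg,np.percentile(s[:,1],[1,3]).round(4))
E
```

```text
w7 [(-43, np.float64(-2.2), np.float64(42.61), 458), (-38, np.float64(-2.18), np.float64(42.69), 475), (-32, np.float64(-2.22), np.float64(42.7), 469), (-26, np.float64(-2.05), np.float64(43.1), 496), (24, np.float64(-2.24), np.float64(42.76), 476), (29, np.float64(-2.23), np.float64(42.67), 474), (38, np.float64(-2.2), np.float64(42.58), 429), (43, np.float64(-2.16), np.float64(42.69), 418)]
w9 [(-43, np.float64(57.41), np.float64(42.66), 472), (-38, np.float64(57.51), np.float64(42.67), 489), (-32, np.float64(57.56), np.float64(42.65), 429), (-26, np.float64(57.77), np.float64(43.25), 127), (24, np.float64(58.04), np.float64(42.83), 118), (29, np.float64(57.67), np.float64(42.59), 214), (38, np.float64(57.64), np.float64(42.59), 430), (43, np.float64(57.69), np.float64(42.75), 406)]
  housing front -1 [0.0958 0.0967]
  housing front 1 [0.0961 0.0969]
w10 [(-43, np.float64(64.17), np.float64(42.63), 456), (-38, np.float64(64.2), np.float64(42.66), 476), (-32, np.float64(64.25), np.float64(42.65), 403), (-26, None), (24, None), (29, np.float64(65.32), np.float64(42.75), 132), (38, np
[... 253 characters left out ...]
.63), 477), (-32, np.float64(68.43), np.float64(42.69), 415), (-26, None), (24, None), (29, np.float64(69.58), np.float64(42.6), 137), (38, np.float64(69.8), np.float64(42.6), 425), (43, np.float64(69.81), np.float64(42.63), 415)]
  housing front -1 [0.096  0.0969]
  housing front 1 [0.096  0.0969]
w12 [(-43, np.float64(68.21), np.float64(42.73), 185), (-38, np.float64(68.25), np.float64(42.69), 197), (-32, np.float64(68.21), np.float64(42.56), 191), (-26, np.float64(68.32), np.float64(43.08), 183), (24, np.float64(69.37), np.float64(42.67), 147), (29, np.float64(69.46), np.float64(42.63), 192), (38, np.float64(69.58), np.float64(42.67), 173), (43, np.float64(69.69), np.float64(42.64), 172)]
```

The ridge fits agree across views. The vial was square mid-track but turned about 1.1° under the leaf, so its base end is about 1.4 mm short of the stop. I'll square it by pushing lightly on the base end (reader x ≈ -30 mm), then repeat the feel at the middle.

Call:
play_rows:
  steps:
    - [[0.02,-0.01,0.03],0]
    - [[0.04,-0.02,0.07],0]
    - [[0.055,-0.0305,0.1],0]
    - [[0.065,-0.0305,0.125],0]
    - [[0.075,-0.0305,0.138],0]
    - [[0.085,-0.0305,0.14],0]
    - [[0.1,-0.0305,0.14],0]
    - [[0.11,-0.0305,0.14],0]

```text
clock: 31.2
eef_pos: [0.5175, 0.1604, 0.0527]
eef_rot: [3.14, -0.001, 1.479]
ft_force: [-0.3, -0.2, 0.3]
grip_width: 0.0003
```

Call:
play_rows:
  steps:
    - [[0.002,0,0],0]
    - [[0.004,0,0],0]
    - [[0.006,0,0],0]
    - [[0.008,0,0],0]
    - [[0.009,0,0],0]
    - [[0.01,0,0],0]
    - [[0.011,0,0],0]
    - [[0.011,0,0],0]

```text
clock: 32.0
eef_pos: [0.5174, 0.17, 0.0518]
eef_rot: [-3.142, -0.0, 1.479]
ft_force: [0.1, -0.0, 0.8]
grip_width: 0.0002
```

```bash
cat >> h.py <<'E'
from scipy.optimize import least_squares
def ridge(d,yc=.069):
    P=pts(d);l=P[...,:2]@np.stack([ex,ey],1)-O;Z=P[...,2];o=[]
    for a,rad in((-43,14),(-38,14),(-32,14),(29,14),(38,12),(43,12)):
        m=(abs(l[...,0]*1000-a)<3)&(abs(l[...,1]-yc)<.0135)&(Z>.045)&(Z<.062);q=np.c_[l[m][:,1],Z[m]]*1000
        if len(q)<15:continue
        o.append((a,least_squares(lambda p:np.hypot(q[:,0]-p[0],q[:,1]-p[1])-rad,[yc*1000,44],loss='soft_l1').x[0]))
    o=np.array(o);f=np.polyfit(o[:,0],o[:,1],1);print('ridge',o.round(2).tolist(),'slope deg',np.degrees(np.arctan(f[0])).round(2),'mid',f[1].round(2))
E
python3 -c "
from h import *
ridge(look('w13'))"
```

```text
tcp reader [-0.0297  0.0413  0.0518] Fy -0.02 [ 0.12 -0.03  0.85] t 32.0 joints [0.31 0.46 1.94 0.   0.74 0.41]
amber n 1299 x [-0.0466 -0.03  ] y [0.0567 0.0714 0.0817]
  x -0.05 -0.03 ymin/max [0.0578 0.0814]
ridge [[-43.0, 68.12], [-38.0, 68.21], [-32.0, 68.36], [43.0, 69.78]] slope deg 1.1 mid 68.95
```

Call:
play_rows:
  steps:
    - [[0.0007,0,0],0]
    - [[0.0014,0,0],0]
    - [[0.002,0,0],0]
    - [[0.0025,0,0],0]
    - [[0.003,0,0],0]
    - [[0.0034,0,0],0]
    - [[0.0034,0,0],0]

```text
clock: 32.75
eef_pos: [0.5177, 0.1733, 0.0518]
eef_rot: [-3.142, 0.0, 1.479]
ft_force: [0.4, -0.9, 0.6]
grip_width: 0.0001
```

Call:
play_rows:
  steps:
    - [[0.0002,0,0],0]
    - [[0.0004,0,0],0]
    - [[0.0004,0,0],0]

```text
clock: 33.05
eef_pos: [0.5176, 0.1735, 0.0517]
eef_rot: [-3.141, 0.0, 1.479]
ft_force: [-1.0, -1.7, 0.7]
grip_width: 0.0005
```

Call:
play_rows:
  steps:
    - [[0.0002,0,0],0]
    - [[0.0004,0,0],0]
    - [[0.0004,0,0],0]

```text
clock: 33.35
eef_pos: [0.5176, 0.174, 0.0517]
eef_rot: [-3.141, 0.0, 1.479]
ft_force: [-0.3, -3.3, 1.1]
grip_width: 0.0005
```

Call:
play_rows:
  steps:
    - [[0.0001,0,0],0]
    - [[0.0003,0,0],0]
    - [[0.0003,0,0],0]

```text
clock: 33.65
eef_pos: [0.5176, 0.1744, 0.0517]
eef_rot: [-3.141, 0.0, 1.479]
ft_force: [-0.6, -3.1, 0.9]
grip_width: 0.0003
```

Call:
play_rows:
  steps:
    - [[0.0001,0,0],0]
    - [[0.0003,0,0],0]
    - [[0.0003,0,0],0]

```text
clock: 33.95
eef_pos: [0.5176, 0.1745, 0.0517]
eef_rot: [-3.141, 0.0, 1.479]
ft_force: [-2.9, -5.1, 0.1]
grip_width: 0.0003
```

```bash
python3 -c "
from h import *
ridge(look('w14'))"
```

```text
tcp reader [-0.0299  0.0458  0.0517] Fy -5.36 [-2.86 -5.12  0.07] t 33.95 joints [ 0.32  0.47  1.93 -0.    0.74  0.41]
amber n 1218 x [-0.0464 -0.0303] y [0.0574 0.0725 0.0821]
  x -0.05 -0.03 ymin/max [0.059 0.082]
ridge [[-43.0, 69.33], [-38.0, 69.3], [-32.0, 68.89], [43.0, 69.3]] slope deg 0.07 mid 69.22
```

```bash
python3 - <<'E'
from h import *
for n in('w11','w13','w14'):
    d=pickle.load(open(n+'.pkl','rb'));P=pts(d);l=P[...,:2]@np.stack([ex,ey],1)-O;Z=P[...,2]
    o=[]
    for x in (-47,-44,-40,-36,-32,-28,28,32,36,40,44,48):
        m=(abs(l[...,0]*1000-x)<1)&(l[...,1]>.07)&(l[...,1]<.093)
        y=l[m][:,1]*1000;z=Z[m]*1000;i=np.argsort(y)
        b=[round(float(np.median(z[(y>=a)&(y<a+1)])),1) if ((y>=a)&(y<a+1)).any() else None for a in range(74,93)]
        o.append((x,b))
    print(n)
    for k in o:print(k)
E
```

```text
w11
(-47, [54.5, 53.2, 52.2, 51.7, 50.8, 49.6, 47.4, 43.9, None, 50.2, 51.2, 50.3, 50.7, 51.2, 50.8, None, None, None, None])
(-44, [54.8, 54.8, 53.8, 53.0, 51.6, 50.3, 49.1, 45.9, None, 51.3, 51.0, 50.7, 50.6, 51.0, 50.9, None, None, None, None])
(-40, [55.2, 54.6, 53.9, 53.2, 51.9, 50.1, 48.7, 46.3, None, 50.7, 50.8, 50.8, 50.6, 51.6, 50.7, None, None, None, None])
(-36, [55.3, 54.6, 54.0, 53.2, 52.0, 50.2, 50.0, 46.7, None, 51.2, 51.1, 51.3, 50.4, 50.8, 51.3, None, None, None, None])
(-32, [55.2, 54.3, 54.0, 53.6, 52.3, 50.7, 49.7, 47.3, None, 50.7, 50.8, 51.1, 50.7, 51.1, 51.1, None, None, None, None])
(-28, [149.1, 148.9, 143.3, 140.6, None, None, None, None, None, None, None, None, None, None, None, None, None, None, None])
(28, [149.2, 149.2, 142.7, 141.2, None, None, None, None, None, None, None, None, None, None, None, None, None, None, None])
(32, [55.8, 138.7, 138.9, 94.4, 52.9, 51.8, 51.1, 49.3, 46.3, 51.4, 50.8, 50.9, 51.0, 50.7, 50.8, None, None, None, None])
(36, [53.6, 52.8, 53.2, 52.1, 49.9, 49.2, 47.9, 43.1, None, 50.9, 51.1, 50.8, 50.9, 51.7, 51.3, None, None, None
[... 2615 characters left out ...]
e, None, None, None, None, None, None, None, None, None, None, None, None, None, None, None])
(32, [None, None, None, None, None, None, None, None, None, None, None, None, None, None, None, None, None, None, None])
(36, [None, None, None, None, None, None, None, None, None, None, None, None, None, None, None, None, None, None, None])
(40, [None, None, None, None, None, None, None, None, None, None, None, None, None, None, None, None, None, None, None])
(44, [53.5, 52.9, 52.8, 51.1, 50.2, 48.8, 47.6, None, None, 50.6, 51.1, 51.2, 51.1, 50.5, 51.0, None, None, None, None])
(48, [126.4, 126.4, 52.2, 51.0, 49.7, 48.0, 45.3, None, None, 51.5, 50.8, 50.7, 51.0, 50.8, 51.4, None, None, None, None])
```

The bar edge is at y ≈ 83 mm on both sides, so the bar is square to the reader. The vial is now within about 0.1°. I'll nudge the cap-side glass the same way to seat it, then repeat the centre feel.

Call:
play_rows:
  steps:
    - [[-0.0005,0,0],0]
    - [[-0.002,0,0],0]
    - [[-0.006,0,0],0]
    - [[-0.006,0.02,0],0]
    - [[-0.006,0.045,0],0]
    - [[-0.006,0.054,0],0]
    - [[-0.004,0.054,0],0]
    - [[-0.003,0.054,0],0]

```text
clock: 34.8
eef_pos: [0.5704, 0.1668, 0.0515]
eef_rot: [-3.141, 0.0, 1.478]
ft_force: [1.6, -0.1, 0.1]
grip_width: 0.0005
```

Call:
play_rows:
  steps:
    - [[0.0005,0,0],0]
    - [[0.001,0,0],0]
    - [[0.0015,0,0],0]
    - [[0.0019,0,0],0]
    - [[0.0021,0,0],0]
    - [[0.0021,0,0],0]

```text
clock: 35.4
eef_pos: [0.5714, 0.1689, 0.0518]
eef_rot: [-3.141, 0.0, 1.479]
ft_force: [-0.4, 0.1, 0.3]
grip_width: 0.0004
```

Call:
play_rows:
  steps:
    - [[0.0002,0,0],0]
    - [[0.0004,0,0],0]
    - [[0.0006,0,0],0]
    - [[0.0006,0,0],0]

```text
clock: 35.8
eef_pos: [0.5716, 0.1694, 0.0518]
eef_rot: [-3.142, 0.0, 1.479]
ft_force: [-0.3, -0.7, -0.4]
grip_width: 0.0003
```

Call:
play_rows:
  steps:
    - [[0.0001,0,0],0]
    - [[0.0003,0,0],0]
    - [[0.0003,0,0],0]

```text
clock: 36.1
eef_pos: [0.5716, 0.1695, 0.0517]
eef_rot: [-3.141, 0.0, 1.479]
ft_force: [0.8, -2.5, 0.3]
grip_width: 0.0005
```

Call:
play_rows:
  steps:
    - [[0.0001,0,0],0]
    - [[0.0003,0,0],0]
    - [[0.0003,0,0],0]

```text
clock: 36.4
eef_pos: [0.5716, 0.1696, 0.0517]
eef_rot: [-3.141, 0.001, 1.479]
ft_force: [1.8, -5.3, -0.6]
grip_width: 0.0002
```

```bash
python3 -c "
from h import *
ridge(look('w15'))"
```

```text
tcp reader [0.0243 0.0459 0.0517] Fy -5.08 [ 1.79 -5.27 -0.58] t 36.4 joints [ 0.29  0.53  1.82 -0.    0.79  0.38]
amber n 1399 x [-0.0459  0.0343] y [0.0578 0.0721 0.0822]
  x -0.05 -0.03 ymin/max [0.0592 0.0818]
  x 0.0 0.03 ymin/max [0.0587 0.0822]
ridge [[-43.0, 69.24], [-38.0, 69.28], [29.0, 69.15], [38.0, 69.38], [43.0, 69.47]] slope deg 0.07 mid 69.3
```

Both ends are now rigid against the stop, with the vial at 0.07° and mid 69.3 mm. Next is the final centred feel.

Call:
play_rows:
  steps:
    - [[-0.0005,0,0],0]
    - [[-0.002,0,0],0]
    - [[-0.006,0,0],0]
    - [[-0.006,-0.01,0],0]
    - [[-0.006,-0.02,0],0]
    - [[-0.006,-0.024,0],0]
    - [[-0.004,-0.024,0],0]
    - [[-0.003,-0.024,0],0]

```text
clock: 37.25
eef_pos: [0.5476, 0.1697, 0.052]
eef_rot: [3.141, -0.0, 1.479]
ft_force: [-0.3, -0.1, 1.0]
grip_width: 0.0005
```

Call:
play_rows:
  steps:
    - [[0.0005,0,0],0]
    - [[0.001,0,0],0]
    - [[0.0015,0,0],0]
    - [[0.0019,0,0],0]
    - [[0.0022,0,0],0]
    - [[0.0025,0,0],0]
    - [[0.0025,0,0],0]

```text
clock: 37.95
eef_pos: [0.5477, 0.1716, 0.0518]
eef_rot: [3.142, 0.0, 1.479]
ft_force: [0.6, -1.4, -0.4]
grip_width: 0.0007
```

Call:
play_rows:
  steps:
    - [[0.0001,0,0],0]
    - [[0.0002,0,0],0]
    - [[0.0003,0,0],0]
    - [[0.0003,0,0],0]

```text
clock: 38.35
eef_pos: [0.5477, 0.1717, 0.0518]
eef_rot: [-3.141, 0.0, 1.479]
ft_force: [1.2, -4.7, 1.1]
grip_width: 0.0008
```

Call:
play_rows:
  steps:
    - [[0.0001,0,0],0]
    - [[0.0002,0,0],0]
    - [[0.0002,0,0],0]

```text
clock: 38.65
eef_pos: [0.5477, 0.1718, 0.0518]
eef_rot: [-3.141, 0.001, 1.479]
ft_force: [-0.0, -6.4, 0.8]
grip_width: 0.0006
```

Call:
play_rows:
  steps:
    - [[0.0001,0,0],0]
    - [[0.0002,0,0],0]
    - [[0.0002,0,0],0]

```text
clock: 38.95
eef_pos: [0.5477, 0.1719, 0.0518]
eef_rot: [-3.141, 0.001, 1.479]
ft_force: [0.3, -7.0, 0.6]
grip_width: 0.0003
```

Call:
play_rows:
  steps:
    - [[0,0,0],0]
    - [[0,0,0],0]

```text
clock: 39.15
eef_pos: [0.5477, 0.1719, 0.0518]
eef_rot: [-3.141, 0.001, 1.479]
ft_force: [1.2, -6.2, 0.7]
grip_width: 0.0006
```

Call:
play_rows:
  steps:
    - [[0.0001,0,0],0]
    - [[0.0002,0,0],0]
    - [[0.0002,0,0],0]

```text
clock: 39.45
eef_pos: [0.5477, 0.1719, 0.0517]
eef_rot: [-3.141, 0.001, 1.479]
ft_force: [1.2, -7.6, 0.1]
grip_width: 0.0001
```

Call:
play_rows:
  steps:
    - [[0,0,0],0]
    - [[0,0,0],0]

```text
clock: 39.65
eef_pos: [0.5477, 0.1719, 0.0518]
eef_rot: [-3.141, 0.001, 1.479]
ft_force: [0.7, -8.9, 1.6]
grip_width: 0.0001
```

```bash
python3 -c "
from h import *
ridge(look('w16'))"
```

```text
tcp reader [0.0003 0.046  0.0518] Fy -8.81 [ 0.74 -8.91  1.57] t 39.65 joints [ 0.3   0.5   1.87 -0.    0.77  0.39]
amber n 1439 x [-0.046   0.0343] y [0.0579 0.0721 0.0821]
  x -0.05 -0.03 ymin/max [0.059 0.082]
ridge [[-43.0, 69.32], [-38.0, 69.33], [-32.0, 69.36], [29.0, 69.48], [38.0, 69.39], [43.0, 69.45]] slope deg 0.08 mid 69.39
```

Call:
play_rows:
  steps:
    - [[0.0001,0,0],0]
    - [[0.0001,0,0],0]

```text
clock: 39.9
eef_pos: [0.5477, 0.1719, 0.0518]
eef_rot: [-3.141, 0.001, 1.479]
ft_force: [1.1, -8.4, 1.4]
grip_width: 0.0006
```

Call:
play_rows:
  steps:
    - [[0,0,0],0]
    - [[0,0,0],0]
    - [[0,0,0],0]

```text
clock: 40.2
eef_pos: [0.5477, 0.1719, 0.0518]
eef_rot: [-3.141, 0.001, 1.479]
ft_force: [1.2, -7.3, 1.4]
grip_width: 0.0004
```

Call:
play_rows:
  steps:
    - [[0,0,0],0]
    - [[0,0,0],0]
    - [[0,0,0],0]

```text
clock: 40.5
eef_pos: [0.5477, 0.1719, 0.0517]
eef_rot: [-3.141, 0.001, 1.479]
ft_force: [0.8, -7.9, 0.2]
grip_width: 0.0004
```

Call:
play_rows:
  steps:
    - [[0,0,0],0]
    - [[0,0,0],0]
    - [[0,0,0],0]

```text
clock: 40.8
eef_pos: [0.5477, 0.1719, 0.0518]
eef_rot: [-3.141, 0.001, 1.479]
ft_force: [0.8, -8.1, 1.4]
grip_width: 0.0003
```

Call:
play_rows:
  steps:
    - [[0,0,0],0]
    - [[0,0,0],0]
    - [[0,0,0],0]

```text
clock: 41.1
eef_pos: [0.5477, 0.1719, 0.0517]
eef_rot: [-3.141, 0.001, 1.479]
ft_force: [1.5, -7.9, 0.9]
grip_width: 0.0004
```

Those readings average about 8.0 N, the edge of the band, so I add a touch to reach about 9 N and hold over a second.

Call:
play_rows:
  steps:
    - [[0.0001,0,0],0]
    - [[0.0002,0,0],0]
    - [[0.0002,0,0],0]

```text
clock: 41.4
eef_pos: [0.5477, 0.1719, 0.0517]
eef_rot: [-3.141, 0.002, 1.479]
ft_force: [0.4, -9.3, 0.9]
grip_width: 0.0
```

Call:
play_rows:
  steps:
    - [[0,0,0],0]
    - [[0,0,0],0]
    - [[0,0,0],0]

```text
clock: 41.7
eef_pos: [0.5477, 0.172, 0.0517]
eef_rot: [-3.141, 0.001, 1.479]
ft_force: [0.8, -9.5, 0.4]
grip_width: 0.0007
```

Call:
play_rows:
  steps:
    - [[0,0,0],0]
    - [[0,0,0],0]
    - [[0,0,0],0]

```text
clock: 42.0
eef_pos: [0.5477, 0.1719, 0.0518]
eef_rot: [-3.141, 0.001, 1.479]
ft_force: [1.4, -8.6, 1.7]
grip_width: 0.0002
```

Call:
play_rows:
  steps:
    - [[0,0,0],0]
    - [[0,0,0],0]
    - [[0,0,0],0]

```text
clock: 42.3
eef_pos: [0.5477, 0.1719, 0.0517]
eef_rot: [-3.141, 0.001, 1.479]
ft_force: [1.1, -9.5, 1.7]
grip_width: 0.0003
```

Call:
play_rows:
  steps:
    - [[0,0,0],0]
    - [[0,0,0],0]
    - [[0,0,0],0]

```text
clock: 42.6
eef_pos: [0.5477, 0.1719, 0.0517]
eef_rot: [-3.141, 0.001, 1.479]
ft_force: [0.9, -9.0, 1.1]
grip_width: 0.0003
```

Readings of 8.6–9.5 N were held for 1.2 s. I back off.

Call:
play_rows:
  steps:
    - [[-0.0002,0,0],0]
    - [[-0.0005,0,0],0]
    - [[-0.0008,0,0],0]
    - [[-0.0012,0,0],0]
    - [[-0.0025,0,0],0]
    - [[-0.006,0,0],0]
    - [[-0.014,0,0],0]
    - [[-0.026,0,0],0]

```text
clock: 43.4
eef_pos: [0.5453, 0.1468, 0.0518]
eef_rot: [3.141, -0.0, 1.479]
ft_force: [0.7, -0.3, 0.5]
grip_width: 0.0003
```

Call:
play_rows:
  steps:
    - [[-0.03,0,0],0]
    - [[-0.06,0,-0.01],0]
    - [[-0.08,0,-0.04],0]
    - [[-0.09,0,-0.08],0]
    - [[-0.1,0,-0.12],0]
    - [[-0.1,0,-0.14],0]
    - [[-0.1,0,-0.14],0]
    - [[-0.1,0,-0.14],0]

```text
clock: 44.2
eef_pos: [0.5359, 0.0469, 0.1916]
eef_rot: [3.141, -0.0, 1.478]
ft_force: [0.2, 0.6, -0.6]
grip_width: 0.0008
```

```bash
python3 -c "
from h import *
ridge(look('w17'))
T,W=pickle.load(open('s0.pkl','rb'));t=snap('side')
# moved-object check in side view
D=np.abs(t['range_z']-W['range_z']);P=pts(W)
for n,c in(('green',(.517,-.297)),('box',(.66,-.26)),('bottle',(.378,.052))):
    m=(np.hypot(P[...,0]-c[0],P[...,1]-c[1])<.05)&(P[...,2]>.012)&(P[...,2]<.09);print(n,m.sum(),'median depth change',np.median(D[m]).round(4),'frac>8mm',(D[m]>.008).mean().round(3))
"
```

```text
tcp reader [-0.     -0.0795  0.1916] Fy 0.66 [ 0.18  0.65 -0.63] t 44.2 joints [0.08 0.26 1.86 0.   1.03 0.18]
amber n 1117 x [-0.0458  0.0339] y [0.0557 0.0632 0.0806]
  x -0.05 -0.03 ymin/max [0.056  0.0806]
  x 0.0 0.03 ymin/max [0.0558 0.0769]
ridge [[-43.0, 69.33], [-38.0, 69.29], [-32.0, 69.27], [29.0, 69.4], [38.0, 69.32], [43.0, 69.19]] slope deg -0.01 mid 69.3
green 995 median depth change 0.0013 frac>8mm 0.003
box 404 median depth change 0.0014 frac>8mm 0.0
bottle 387 median depth change 0.0016 frac>8mm 0.003
```

The vial stayed put after the back-off: it sits square (-0.01°), with its middle at 69.3 mm, and nothing else has moved. I hand the job in.

```bash
python3 -c "
from cell import env
print(env.job_done())"
```

```text
the job is handed in; nothing more can be done
None
```

The amber vial is home against the stop and lying square, and the job was handed in at about 44 s of the 72 s allowed.

- **Laying it down:** I took the vial from the rest, laid it on the open end of the track and let go. With shut fingertips I then rolled it in under the hold-down.
- **First push:** It felt home (8.5–9.7 N for about 1.2 s), but the camera showed it about 1.1° askew, with its base end roughly 1.4 mm short of the stop. The first look after backing off showed the same tilt.
- **Mending it:** I nudged the base side and then the cap side at about 5 N each until both were firm. I then repeated the feel at the middle. The first hold averaged only about 8 N, so I raised it slightly, and the last hold read 8.6–9.5 N for 1.2 s with the tool not moving.
- **Last checks:** After backing off, the vial measured -0.01° from square, with its middle at about 69.3 mm in the reader's frame. That agrees with the stop edge seen at about 83 mm, within the 2 mm calibration. The green vial, slide box and oil bottle showed no movement in the side view.

The highest push I read was 9.7 N at the fingertips. Force was only read at the end of each move, so brief peaks between readings were not measured.

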